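# Test a batch of sensor modules in the three-pocket jig

## Task

Clear the dead red-lidded modules out of the test jig into the blue scrap bin, then seat every green-lidded module from the mat flat and square in a pocket of its own, fully home, with its white connector end towards the yellow plunger. With all of them seated, press the plunger right down to its stop, hold it there for about a second and let it spring back, then take the tested modules out and lay them, lids up and flat, on the floor of the black tray. Leave the other things on the bench where they are.

Things in the scene. Friction and masses are not known exactly. Their poses are not given: they have to be found in the camera images.
- newA_mid (a point): untested sensor module A: 60 mm long, 40 mm wide, 34 mm tall, about 90 g, rigid black plastic block with a green lid and, at one end of the lid, a white connector strip with brass contacts. Starts on the grey-blue mat; may be absent (None). The point is the block's centre, 17 mm above its underside; z is up, y runs along its length towards the connector end, x across its width.
- newB_mid (a point): untested sensor module B: 60 mm long, 40 mm wide, 34 mm tall, about 90 g, rigid black plastic block with a green lid and, at one end of the lid, a white connector strip with brass contacts. Starts on the grey-blue mat; may be absent (None). The point is the block's centre, 17 mm above its underside; z is up, y runs along its length towards the connector end, x across its width.
- newC_mid (a point): untested sensor module C: 60 mm long, 40 mm wide, 34 mm tall, about 90 g, rigid black plastic block with a green lid and, at one end of the lid, a white connector strip with brass contacts. Starts on the grey-blue mat; may be absent (None). The point is the block's centre, 17 mm above its underside; z is up, y runs along its length towards the connector end, x across its width.
- dead0_mid (a point): dead module, left in jig pocket 0 from the last batch; may be absent (None): 60 mm long, 40 mm wide, 34 mm tall, about 90 g, rigid black plastic block, the same as the others but with a red lid. The point is the block's centre, 17 mm above its underside; z up, y along its length towards the white connector strip, x across its width.
- dead1_mid (a point): dead module, left in jig pocket 1 from the last batch; may be absent (None): 60 mm long, 40 mm wide, 34 mm tall, about 90 g, rigid black plastic block, the same as the others but with a red lid. The point is the block's centre, 17 mm above its underside; z up, y along its length towards the white connector strip, x across its width.
- dead2_mid (a point): dead module, left in jig pocket 2 from the last batch; may be absent (None): 60 mm long, 40 mm wide, 34 mm tall, about 90 g, rigid black plastic block, the same as the others but with a red lid. The point is the block's centre, 17 mm above its underside; z up, y along its length towards the white connector strip, x across its width.
- jig: the test jig, an aluminium block fixed to the table, 100 mm (x) by 285 mm (y) by 24 mm high, with three identical rectangular pockets in a row along its y and the spring plunger at its +y end. Origin: centre of its underside, on the table; y points along the block to the plunger end. May stand turned.
- pocket0 (a point): pocket 0 of the jig: the centre of its floor, 16 mm above the table, on the jig's centre line (100 mm before the jig's origin along its y). The pocket is 43 mm (jig x) by 63 mm (jig y), 8 mm deep, with a 2 mm chamfer at the mouth; a seated module stands 26 mm proud of the jig's top. Same axes as the jig.
- pocket1 (a point): pocket 1 of the jig: the centre of its floor, 16 mm above the table, on the jig's centre line (26 mm before the jig's origin along its y). The pocket is 43 mm (jig x) by 63 mm (jig y), 8 mm deep, with a 2 mm chamfer at the mouth; a seated module stands 26 mm proud of the jig's top. Same axes as the jig.
- pocket2 (a point): pocket 2 of the jig: the centre of its floor, 16 mm above the table, on the jig's centre line (48 mm beyond the jig's origin along its y). The pocket is 43 mm (jig x) by 63 mm (jig y), 8 mm deep, with a 2 mm chamfer at the mouth; a seated module stands 26 mm proud of the jig's top. Same axes as the jig.
- plunger_top (a point): centre of the top of the plunger's round yellow head (36 mm across, 12 mm thick), 74 mm above the table when up; on the jig's centre line 115 mm from its origin towards +y. Moves with the plunger.
- plunger (a joint): travel of the spring plunger: 0 is up, 0.012 (m) is fully down on its stop. The spring takes about 2 N to start and 6.5 N at the stop, and lifts it again when let go.
- mat: grey-blue mat of incoming modules fixed on the table, 270 mm (x) by 150 mm (y), 2 mm thick. Origin: centre of its underside. It lies on the left or the right, the tray on the other side.
- tray: shallow black tray for tested modules, fixed, outside 270 mm (x) by 150 mm (y) by 12 mm high, walls and floor 4 mm thick. Origin: centre of its underside, on the table.
- bin: blue scrap bin behind the jig, fixed, open on top, outside 120 mm (x) by 250 mm (y) by 40 mm high, walls and floor 4 mm thick. Origin: centre of its underside, on the table.
- spool_red: bystander, leave alone: spool of red wire, 54 mm across, 40 mm tall. Origin: on it, at its underside.
- spool_yellow: bystander, leave alone: spool of yellow wire, 54 mm across, 40 mm tall. Origin: on it, at its underside.
- screwdriver: bystander, leave alone: screwdriver with a red handle, lying along x, about 200 mm long. Origin: on it, at its underside.
- tape: bystander, leave alone: roll of orange tape, 60 mm across, 20 mm tall. Origin: on it, at its underside.
- flux: bystander, leave alone: small flux bottle, 36 mm across, 70 mm tall. Origin: on it, at its underside.
- cup: bystander, leave alone: white cup, 70 mm across, 60 mm tall. Origin: on it, at its underside.

How it is judged:
By the outcome, as a careful person would: the job done as asked, in the order asked, and still so for the second after the job is handed in, with the robot touching nothing.
Of newA, newB, newC only 2 to 3 are there at a start; the rules pass over those that are not, and their reading is None.
Of dead0, dead1, dead2 only 2 to 3 are there at a start; the rules pass over those that are not, and their reading is None.
At some moment in a run one of newA, newB, newC may be knocked a few centimetres aside while the robot is not near it.
Once in a run the grip may slacken for a moment while it holds something.
It also fails if it takes over 210 s, if anything falls off the work surface, if the arm or the gripper's body presses on something with over 40 N, if the wrist force passes 120 N, or if a joint passes its speed limit or range.

## Robot

A 7-joint arm with a two-finger parallel gripper is mounted at the origin on the work surface. World frame = base frame: x ahead of the robot, y to its left, z up, the work surface at z = 0. Lengths are in mm, angles in rad, forces in N, time in s.
With the tool pointing down it reaches from about 400 to 875 mm from the base axis. Payload 19.3 kg.
Tool frame: the origin (TCP) lies on the centre line of the jaws, within the pads' length; the fingertips stand 25 mm ahead of it and the grasp point (between the pads) lies 6 mm ahead of it; z points along the fingers, y is the line along which they close (so a half turn about z gives the same grasp; the last joint's range is limited). The gripper opens to 85 mm and grips with 20 to 120 N. Pads are 22 mm wide; open, the fingers measure 114 mm over their backs; the gripper's body (76 mm by 85 mm) begins 54 mm behind the grasp point. The pads swing forward as they close: fully open they stand 13 mm farther back than shut.
Start: joints at [1.12, 0.521, -0.036, 1.599, 0.021, 1.021, -0.113], TCP at [232.262, -580.233, 256.291] pointing down, gripper open.
Joint ranges: [-2.91, 2.91], [-0.3, 2.13], [-1.5, 1.42], [0.17, 2.43], [-1.26, 4.41], [0.16, 1.93], [-2.52, 2.52]. Speed limits (rad/s): [1.89, 1.89, 2.39, 2.39, 3.01, 3.01, 3.01].

## Interface

Orientations are given as a unit quaternion [x, y, z, w].
In Python, from plant import bot gives the robot as it stands.
- The arm moves only by the tool jog_arm, never from a script. Its argument "increments" is a list of rows, each an object of numbers: "dx", "dy", "dz": the shift along the tool's x, y, z in mm; "rx", "ry", "rz": the turn, a rotation vector about the tool's x, y, z in degrees; "gripper": the gripper's target within -1 to 1 (shut at 1, half-way at 0, fully open at -1). In form: [{"dx": .., "dy": .., "dz": .., "rx": .., "ry": .., "rz": .., "gripper": ..}, ...]. A call has 1 to 20 rows; each row shifts and turns the commanded pose from where the row before left it, along the tool's axes as they then stand; what a row does not reach is not made up. A row lasts 1/8 s, in which the tool goes at most 62.5 mm and 10.7 degrees, less where a joint would pass 70% of its speed; a pose out of reach is approached as far as the arm can. A call with a gripper value outside its range is refused whole. The fingers move at their own pace and stop on an object; "grip_force" is the grip in N (left out, the last holds). Time passes only in rows, so rows that do not move let the fingers close. It gives the time, the measured TCP pose, the force, the opening and the grip force at its end, in the units of the state.
- bot.observe(): the state, without advancing time (a new reading comes with each control period).
- bot.capture(name): name is "scene" or "side" or "wrist"; returns the picture (480x640x3 uint8, blue, green, red); there is no depth.
- bot.camera_params(name): a dict with "intrinsics" (3x3 intrinsics, pixels), "dist_coeffs" ([k1, k2, p1, p2, k3] as OpenCV has them; the pictures are not rectified), "R" (3x3) and "t" (3): a world point X has camera coordinates R X + t; the wrist camera has in their place "hand_eye" (4x4, takes a point from camera to tool coordinates, whose origin is the TCP and whose axes are the flange's). Camera axes: x right, y down, z forward; pixel columns grow to the right and rows downward; lengths in mm; the calibration is good to about 2 mm. A picture is of the moment at which its call begins: read the wrist's pose just before it. camera_params takes no time and is no camera call.
- bot.close_job(): hands the job in; it is judged then, once.
The state is a dict: "time": time; "q": joint angles; "qvel": joint speeds; "tau": joint torques, N m; "ee_pos": TCP position; "ee_rot": TCP orientation; "contact_force": force on the tool from outside, world axes, zero at the start; "wrist_torque": the same for the moment, N m; "width": finger opening in mm; "finger_force": force on a finger pad.
Only numpy, scipy, OpenCV 4.12 (cv2) and the standard library are available. Lean on these libraries where they do the work, as an engineer would, in place of code of your own. Each camera call takes 0.05 s, during which the arm holds its last target. There are 200 camera calls.

## Working session

There is one attempt and no reset: what is moved stays moved. The work goes in short steps, Python scripts to look and compute and a tool call to move; the robot and the scene stay as the last step left them, time stands still between calls to the robot, and variables do not carry over. Pictures are saved under pics/ and viewed, at most 15 in all, crops included, and the job is handed in when it is done.

Besides the shell and the picture viewer there is one more tool, called after "Emit:" as a command line: name --argument value ..., lists and objects as JSON in quotes. jog_arm: Moves the arm, as the interface text tells. Its arguments: {"type":"object","properties":{"increments":{"type":"array","items":{"type":"object","properties":{"dx":{"type":"number"},"dy":{"type":"number"},"dz":{"type":"number"},"rx":{"type":"number"},"ry":{"type":"number"},"rz":{"type":"number"},"gripper":{"type":"number"}}}},"grip_force":{"type":"number"}},"required":["increments"]}

```bash
ls; mkdir -p pics
python3 - <<'E'
from plant import bot
import cv2,numpy as np
o=bot.observe();print({k:np.round(v,3) for k,v in o.items()})
for n in ["scene","side","wrist"]:
    cv2.imwrite(f"pics/{n}0.png",bot.capture(n)); p=bot.camera_params(n); print(n,{k:np.round(v,3).tolist() for k,v in p.items()})
E
```

```text
pics
{'time': np.float64(0.0), 'q': array([ 1.12 ,  0.522, -0.036,  1.6  ,  0.021,  1.021, -0.113]), 'qvel': array([ 0.001, -0.002,  0.   ,  0.001, -0.   ,  0.001,  0.002]), 'tau': array([-2.0000e-03, -9.2711e+01,  1.9790e+00, -3.6994e+01,  1.8000e-02,
        8.0000e-03,  0.0000e+00]), 'ee_pos': array([ 232.128, -579.986,  255.746]), 'ee_rot': array([ 0.982,  0.189, -0.   , -0.001]), 'contact_force': array([ 0.802, -0.309,  0.016]), 'wrist_torque': array([0.002, 0.034, 0.02 ]), 'finger_force': np.float64(0.0), 'width': np.float64(85.28)}
scene {'intrinsics': [[586.077, 0.0, 323.609], [0.0, 586.077, 245.99], [0.0, 0.0, 1.0]], 'dist_coeffs': [-0.058, 0.0, 0.0, 0.0, 0.0], 'R': [[0.862, 0.507, 0.008], [0.395, -0.661, -0.638], [-0.318, 0.553, -0.77]], 't': [-530.554, -195.574, 1860.719]}
side {'intrinsics': [[480.839, 0.0, 315.699], [0.0, 480.839, 239.046], [0.0, 0.0, 1.0]], 'dist_coeffs': [-0.093, 0.0, 0.0, 0.0, 0.0], 'R': [[-0.694, -0.72, 0.003], [-0.484, 0.464, -0.742], [0.533, -0.516, -0.671]], 't': [412.221, 332.655, 1016.272]}
wrist {'intrinsics': [[346.229, 0.0, 317.628], [0.0, 346.229, 235.44], [0.0, 0.0, 1.0]], 'dist_coeffs': [-0.054, 0.0, 0.0, 0.0, 0.0], 'hand_eye': [[0.001, -0.958, -0.287, 73.594], [1.0, 0.001, -0.0, -0.482], [0.001, -0.287, 0.958, -117.007], [0.0, 0.0, 0.0, 1.0]]}
```

View pics/scene0.png

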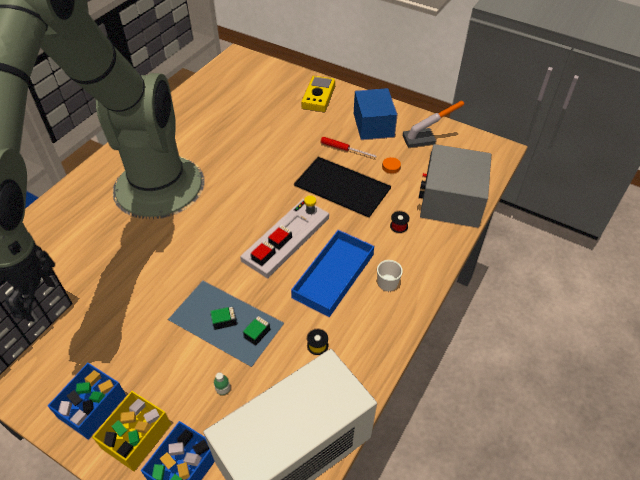

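View pics/side0.png

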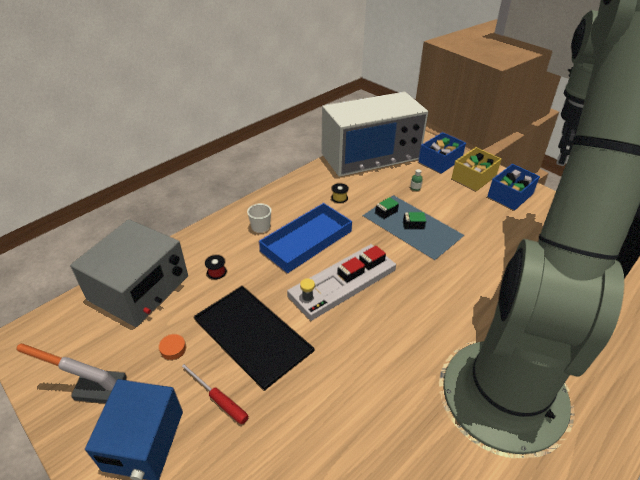

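```bash
cat > h.py <<'E'
from plant import bot
import cv2,numpy as np
from scipy.spatial.transform import Rotation as Ro
def cap(n,f=None):
    o=bot.observe(); im=bot.capture(n)
    if f: cv2.imwrite(f"pics/{f}.png",im)
    return im,cam(n,o),o
def cam(n,o):
    p=bot.camera_params(n); K=np.array(p["intrinsics"]);d=np.array(p["dist_coeffs"])
    if n=="wrist":
        H=np.array(p["hand_eye"]); Rt=Ro.from_quat(o["ee_rot"]).as_matrix()
        Rc=Rt@H[:3,:3]; c=Rt@H[:3,3]+np.array(o["ee_pos"])
    else:
        R=np.array(p["R"]); Rc=R.T; c=-R.T@np.array(p["t"])
    return K,d,Rc,c
def rays(px,C):
    K,d,Rc,c=C
    u=cv2.undistortPoints(np.array(px,float).reshape(-1,1,2),K,d)[:,0]
    v=np.c_[u,np.ones(len(u))]@Rc.T
    return v/np.linalg.norm(v,axis=1,keepdims=True)
def plane(px,C,z):
    v=rays(px,C); return C[3]+v*((z-C[3][2])/v[:,2])[:,None]
def proj(X,C):
    K,d,Rc,c=C; R=Rc.T
    return cv2.projectPoints(np.array(X,float).reshape(-1,1,3),cv2.Rodrigues(R)[0],-R@c,K,d)[0][:,0]
def tri(p1,C1,p2,C2):
    A=np.zeros((3,3));b=np.zeros(3);L=[]
    for p,C in((p1,C1),(p2,C2)):
        v=rays([p],C)[0];M=np.eye(3)-np.outer(v,v);A+=M;b+=M@C[3];L.append((M,C[3]))
    X=np.linalg.solve(A,b); return X,max(np.linalg.norm(M@(X-c)) for M,c in L)
HSV={"red":[((0,150,90),(6,255,255)),((174,150,90),(180,255,255))],"green":[((45,120,50),(80,255,255))],
"yellow":[((22,150,120),(32,255,255))],"blue":[((105,150,60),(120,255,255))]}
def blobs(im,col,amin=40):
    h=cv2.cvtColor(im,cv2.COLOR_BGR2HSV); m=sum(cv2.inRange(h,*r) for r in HSV[col])
    cs,_=cv2.findContours(m,cv2.RETR_EXTERNAL,cv2.CHAIN_APPROX_NONE)
    out=[]
    for c in cs:
        a=cv2.contourArea(c)
        if a>=amin:
            M=cv2.moments(c); out.append((a,M["m10"]/M["m00"],M["m01"]/M["m00"],c))
    return sorted(out,key=lambda t:-t[0])
E
python3 - <<'E'
from h import *
o=bot.observe()
I={n:(cv2.imread(f"pics/{n}0.png"),cam(n,o)) for n in("scene","side")}
for col,z in(("red",50),("green",36),("yellow",74),("blue",40)):
    B={n:blobs(I[n][0],col) for n in I}
    for n in I:
        for b in B[n]:
            if n=="scene" and not(160<b[1]<420 and 140<b[2]<360): continue
            if n=="side" and not(170<b[1]<470 and 180<b[2]<330): continue
            print(col,n,int(b[0]),np.round(b[1:3],1),plane([b[1:3]],I[n][1],z).round(0)[0][:2])
def T(p,q): print(*[np.round(x,1) for x in tri(p,I["scene"][1],q,I["side"][1])])
E
```

```text
red scene 165 [261.  251.1] [465. -88.]
red scene 160 [334.2 143.2] [413. 412.]
red scene 153 [278.  235.2] [474. -15.]
red side 169 [353.2 264.8] [465.  -9.]
red side 149 [374.3 252.7] [457. -83.]
green scene 236 [254.1 328.9] [ 586. -298.]
green scene 219 [220.1 315.1] [ 487. -309.]
green side 120 [416.9 216.8] [ 479. -300.]
green side 95 [389.2 203. ] [ 577. -292.]
yellow scene 84 [309.7 200.1] [491. 130.]
yellow side 116 [307.  284.6] [481. 138.]
blue scene 3567 [332.4 272.7] [669. -45.]
blue side 3150 [304.7 236.8] [638.  -0.]
```

Emit:
jog_arm --increments '[{"rz":-10.4},{"rz":-10.4},{"rz":-10.4},{"rz":-10.4},{"rz":-10.4},{"rz":-10.4},{"dx":41.6,"dy":13},{"dx":41.6,"dy":13},{"dx":41.6,"dy":13},{"dx":41.6,"dy":13},{"dx":41.6,"dy":13},{"dx":41.6,"dy":13},{"dx":41.6,"dy":13},{"dx":41.6,"dy":13},{"dx":41.6,"dy":13},{"dx":41.6,"dy":13},{"dx":41.6,"dy":13},{"dx":41.6,"dy":13},{"dx":41.6,"dy":13},{"dx":41.6,"dy":13}]'

```text
invalid input
```

```bash
cat >> h.py <<'E'
def yaw(o): 
    R=Ro.from_quat(o["ee_rot"]).as_matrix(); return np.degrees(np.arctan2(R[1,0],R[0,0]))
def plan(x,y,z,a,o=None):
    "turn first (tool rz), then tool-frame shift"
    o=o or bot.observe(); p=np.array(o["ee_pos"]); d=np.array([x,y,z])-p
    t=(a-yaw(o)+180)%360-180; r=np.radians(a)
    X=np.array([np.cos(r),np.sin(r)]);Y=np.array([np.sin(r),-np.cos(r)])
    print(f"rz {-t:.1f} dx {X@d[:2]:.1f} dy {Y@d[:2]:.1f} dz {-d[2]:.1f}  ({len([0])} now {p.round(1)} yaw {yaw(o):.1f})")
E
python3 - <<'E'
from h import *
im,C,o=cap("wrist","w1"); print(o["ee_pos"],yaw(o),o["time"],o["contact_force"],o["q"].round(2))
for col in("red","green","yellow"):
    for b in blobs(im,col,100): print(col,int(b[0]),np.round(b[1:3],1),cv2.minAreaRect(b[3]))
E
```

```text
[ 232.18131201 -580.0384126   255.86632269] 21.815684468261406 0.15 [-0.55857553  0.35140432 -0.2710168 ] [ 1.12  0.52 -0.04  1.6   0.02  1.02 -0.11]
green 992 [451.4  83.8] ((451.5000305175781, 84.00001525878906), (27.511812210083008, 42.058292388916016), 18.434947967529297)
green 821 [429.8 132.2] ((429.1752014160156, 132.07237243652344), (35.26883316040039, 26.626140594482422), 74.57783508300781)
green 106 [530.2   2.6] ((529.5, 4.0), (8.0, 27.0), 90.0)
yellow 658 [555.5  19. ] ((551.0, 20.5), (41.0, 98.0), 90.0)
yellow 629 [420.9  68.1] ((422.19671630859375, 68.33606719970703), (35.08210754394531, 23.174678802490234), 50.194427490234375)
yellow 307 [406.7 120.1] ((403.9931640625, 119.6849365234375), (23.876394271850586, 21.652612686157227), 20.556045532226562)
```

View pics/w1.png

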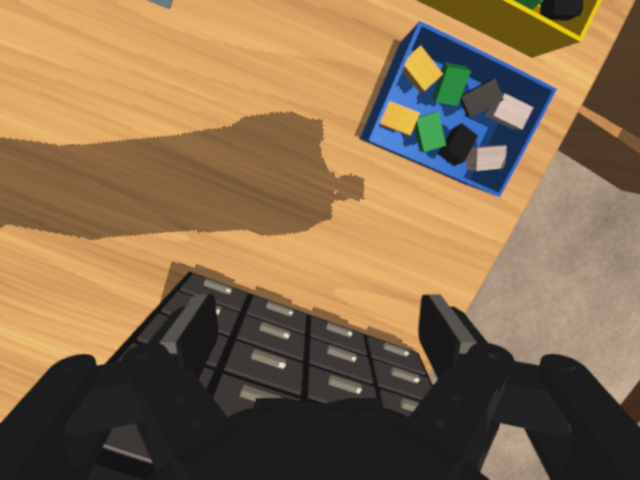

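The wrist picture shows the start place (parts bins beside a drawer unit, with the fingers at the bottom of the frame), so the arm has not moved. I'll retry with fuller rows.

Emit:
jog_arm --increments '[{"dx":0,"dy":0,"dz":0,"rx":0,"ry":0,"rz":-10.4,"gripper":-1},{"dx":0,"dy":0,"dz":0,"rx":0,"ry":0,"rz":-10.4,"gripper":-1}]' --grip_force 40

```text
time: 0.45
ee_pos: [232.3, -580.1, 256.1]
ee_rot: [0.931, 0.366, -0.0, -0.0]
contact_force: [0.0, 0.4, 1.0]
width: 85.5
finger_force: 0.0
```

Emit:
jog_arm --increments '[{"rz":-10.4,"gripper":-1},{"rz":-10.4,"gripper":-1},{"rz":-10.4,"gripper":-1},{"rz":-10.4,"gripper":-1},{"dx":41.6,"dy":13,"gripper":-1},{"dx":41.6,"dy":13,"gripper":-1},{"dx":41.6,"dy":13,"gripper":-1},{"dx":41.6,"dy":13,"gripper":-1},{"dx":41.6,"dy":13,"gripper":-1},{"dx":41.6,"dy":13,"gripper":-1},{"dx":41.6,"dy":13,"gripper":-1},{"dx":41.6,"dy":13,"gripper":-1},{"dx":41.6,"dy":13,"gripper":-1},{"dx":41.6,"dy":13,"gripper":-1},{"dx":41.6,"dy":13,"gripper":-1},{"dx":41.6,"dy":13,"gripper":-1},{"dx":41.6,"dy":13,"gripper":-1},{"dx":41.6,"dy":13,"gripper":-1}]'

```text
invalid input
```

Emit:
jog_arm --increments '[{"rz":-10.4,"gripper":-1},{"rz":-10.4},{"rz":-10.4},{"rz":-10.4},{"dx":41.6,"dy":13},{"dx":41.6,"dy":13},{"dx":41.6,"dy":13},{"dx":41.6,"dy":13},{"dx":41.6,"dy":13},{"dx":41.6,"dy":13},{"dx":41.6,"dy":13},{"dx":41.6,"dy":13},{"dx":41.6,"dy":13},{"dx":41.6,"dy":13},{"dx":41.6,"dy":13},{"dx":41.6,"dy":13},{"dx":41.6,"dy":13},{"dx":41.6,"dy":13}]' --grip_force 40

```text
invalid input
```

Run:
```python
from h import *
im,C,o=cap("wrist","w2"); print(o["ee_pos"],yaw(o),o["time"],o["contact_force"],o["q"].round(2))
```

```text
[ 232.34877071 -580.07555108  256.11577422] 42.96713923603509 0.45 [0.03224321 0.4496773  0.9581883 ] [ 1.18  0.52 -0.13  1.6   0.07  1.03  0.21]
```

Every key is required in a row.

Emit:
jog_arm --increments '[{"dx":0,"dy":0,"dz":0,"rx":0,"ry":0,"rz":-10.4,"gripper":-1},{"dx":0,"dy":0,"dz":0,"rx":0,"ry":0,"rz":-10.4,"gripper":-1},{"dx":0,"dy":0,"dz":0,"rx":0,"ry":0,"rz":-10.4,"gripper":-1},{"dx":0,"dy":0,"dz":0,"rx":0,"ry":0,"rz":-10.4,"gripper":-1},{"dx":48,"dy":15,"dz":0,"rx":0,"ry":0,"rz":0,"gripper":-1},{"dx":48,"dy":15,"dz":0,"rx":0,"ry":0,"rz":0,"gripper":-1},{"dx":48,"dy":15,"dz":0,"rx":0,"ry":0,"rz":0,"gripper":-1},{"dx":48,"dy":15,"dz":0,"rx":0,"ry":0,"rz":0,"gripper":-1},{"dx":48,"dy":15,"dz":0,"rx":0,"ry":0,"rz":0,"gripper":-1},{"dx":48,"dy":15,"dz":0,"rx":0,"ry":0,"rz":0,"gripper":-1},{"dx":48,"dy":15,"dz":0,"rx":0,"ry":0,"rz":0,"gripper":-1},{"dx":48,"dy":15,"dz":0,"rx":0,"ry":0,"rz":0,"gripper":-1},{"dx":48,"dy":15,"dz":0,"rx":0,"ry":0,"rz":0,"gripper":-1},{"dx":48,"dy":15,"dz":0,"rx":0,"ry":0,"rz":0,"gripper":-1},{"dx":48,"dy":15,"dz":0,"rx":0,"ry":0,"rz":0,"gripper":-1},{"dx":48,"dy":15,"dz":0,"rx":0,"ry":0,"rz":0,"gripper":-1}]'

```text
time: 2.5
ee_pos: [469.8, -23.8, 256.4]
ee_rot: [0.743, 0.669, 0.0, 0.0]
contact_force: [1.0, -0.4, 0.6]
width: 85.5
finger_force: 0.0
```

Run:
```python
from h import *
im,C,o=cap("wrist","w3"); print(o["ee_pos"],yaw(o),o["time"],o["contact_force"],o["q"].round(2))
for col,z in(("red",50),("green",36),("yellow",74)):
    for b in blobs(im,col,100): print(col,int(b[0]),np.round(b[1:3],1),plane([b[1:3]],C,z)[0].round(1),cv2.minAreaRect(b[3])[1:])
```

```text
[469.83069493 -23.84085442 256.37091908] 84.01064855128274 2.5 [ 1.02508821 -0.37245283  0.59865581] [ 0.38  0.32 -0.56  1.97  0.21  0.91 -0.39]
red 1791 [316.1 198.7] [470.  -10.4  50. ] ((47.0, 40.0), 90.0)
red 1521 [315.3 271.2] [461.4 -83.8  50. ] ((43.0, 37.0), 90.0)
yellow 1588 [317.8  21.4] [486.5 132.8  74. ] ((45.0, 42.0), 90.0)
```

View pics/w3.png

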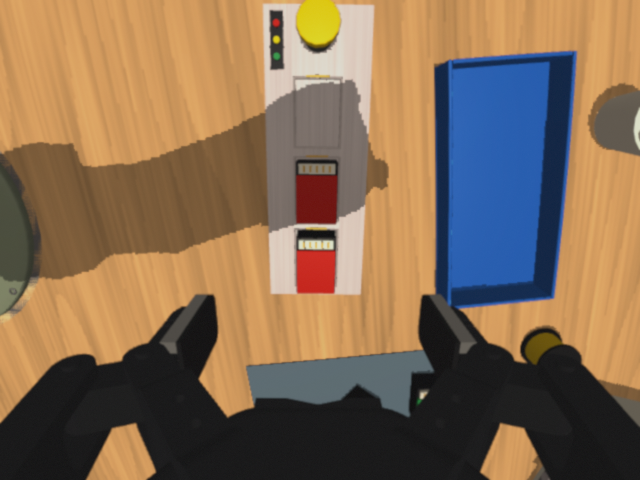

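The view shows the jig square to the frame: red lids at (316,199) and (315,271), empty pocket 2 at (317,112), and the plunger at (318,21). The bin centre is near (505,180). Next is a lower second view for heights.

Emit:
jog_arm --increments '[{"dx":-7,"dy":0,"dz":32,"rx":0,"ry":0,"rz":0,"gripper":-1},{"dx":-7,"dy":0,"dz":32,"rx":0,"ry":0,"rz":0,"gripper":-1},{"dx":-7,"dy":0,"dz":32,"rx":0,"ry":0,"rz":0,"gripper":-1},{"dx":0,"dy":0,"dz":0,"rx":0,"ry":0,"rz":0,"gripper":-1}]'

```text
time: 3.05
ee_pos: [466.2, -46.5, 158.9]
ee_rot: [0.743, 0.67, -0.001, -0.001]
contact_force: [0.0, 0.4, 0.9]
width: 85.5
finger_force: 0.0
```

Run:
```python
from h import *
im,C,o=cap("wrist","w4"); print(o["ee_pos"],yaw(o),o["time"])
for b in blobs(im,"red",100): print(int(b[0]),np.round(b[1:3],1),plane([b[1:3]],C,50)[0].round(1),cv2.minAreaRect(b[3])[1:])
im0=cv2.imread("pics/w3.png"); C0=cam("wrist",dict(ee_pos=[469.83069493,-23.84085442,256.37091908],ee_rot=Ro.from_quat([.743,.669,0,0]).as_quat()))
C0=(C0[0],C0[1],C0[2],C0[3])
for a,b in zip(sorted(blobs(im0,"red",100),key=lambda t:t[2]),sorted(blobs(im,"red",1000),key=lambda t:t[2])):
    X,e=tri(a[1:3],C0,b[1:3],C); print("tri",X.round(1),round(e,2))
    # red-lid corners (bottom pair = module's -y end)
    c=cv2.approxPolyDP(b[3],6,True)[:,0]; print(c.tolist(),plane(c,C,50).round(1)[:,:2].tolist())
# bin inner rim from high view
b=blobs(im0,"blue",5000)[0]; r=cv2.approxPolyDP(cv2.convexHull(b[3]),8,True)[:,0]; print("bin rim",r.tolist(),plane(r,C0,40).round(0)[:,:2].tolist())
# jig plate outline in high view
h=cv2.cvtColor(im0,cv2.COLOR_BGR2HSV)
```

```text
[466.17920377 -46.4627539  158.91960007] 84.06021804040927 3.05
3879 [318.2 191.9] [470.1 -10.6  50. ] ((69.0, 59.0), 90.0)
2999 [316.8 293.5] [461.6 -83.5  50. ] ((59.0, 52.0), 90.0)
tri [469.9 -12.1  40.9] 0.07
[[290, 158], [290, 225], [345, 227], [348, 159]] [[454.4, 13.0], [448.8, -31.0], [485.7, -36.2], [491.2, 8.6]]
tri [461.3 -85.2  46.5] 0.08
[[291, 265], [291, 321], [341, 323], [343, 265]] [[445.9, -59.8], [440.3, -103.9], [476.9, -109.3], [482.1, -63.5]]
bin rim [[575, 52], [552, 297], [456, 308], [437, 292], [436, 68]] [[717.0, 99.0], [715.0, -146.0], [608.0, -147.0], [587.0, -125.0], [589.0, 95.0]]
```

View pics/w4.png

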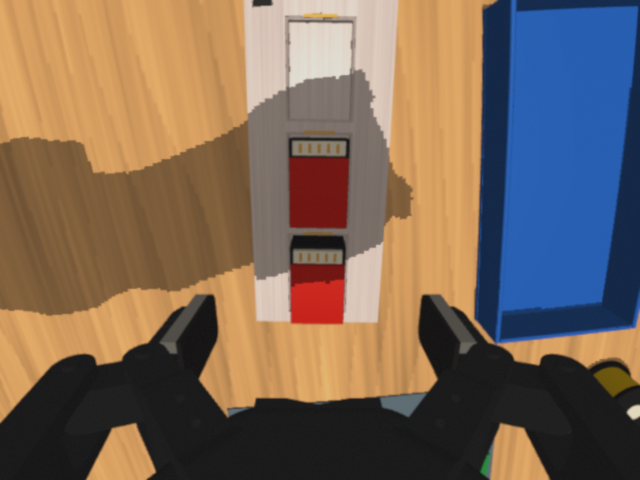

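Run:
```python
from h import *
o=bot.observe(); C=cam("wrist",o)
P=plane([[287,16],[355,16],[353,120],[288,120],[256,322],[378,322]],C,24)[:,:2]
print(P.round(1).tolist()); m=P[:4].mean(0); e=P[4:].mean(0); d=m-e; 
print("p2",m,"end",e,"len(190.5)",np.linalg.norm(d),np.degrees(np.arctan2(d[1],d[0])), "widths",np.linalg.norm(P[0]-P[1]),np.linalg.norm(P[0]-P[3]),np.linalg.norm(P[4]-P[5]))
u=np.array([np.cos(np.radians(83.4)),np.sin(np.radians(83.4))])
for n,s,b in(("from p2",48,m),("end",-142.5,e),("plunger",115,np.array([486.5,132.8]))):
    O=b-s*u; print(n,O.round(1),[(O+k*u).round(1).tolist() for k in(-100,-26,48,115)])
```

```text
[[462.2, 103.2], [506.5, 98.7], [500.0, 33.2], [454.8, 37.8], [408.3, -117.4], [509.0, -127.6]]
p2 [480.88319733  68.23940855] end [ 458.66385002 -122.52211696] len(190.5) 192.0511885141586 83.3562912922563 widths 44.52314194476546 65.79508975003266 101.24050114958794
from p2 [475.4  20.6] [[463.9, -78.8], [472.4, -5.3], [480.9, 68.2], [488.6, 134.8]]
end [475.  19.] [[463.5, -80.3], [472.1, -6.8], [480.6, 66.7], [488.3, 133.3]]
plunger [473.3  18.6] [[461.8, -80.8], [470.3, -7.3], [478.8, 66.2], [486.5, 132.8]]
```

Emit:
jog_arm --increments '[{"dx":-32.7,"dy":0,"dz":0,"rx":0,"ry":0,"rz":0.6,"gripper":-1},{"dx":0,"dy":0,"dz":35,"rx":0,"ry":0,"rz":0,"gripper":-1},{"dx":0,"dy":0,"dz":35,"rx":0,"ry":0,"rz":0,"gripper":-1},{"dx":0,"dy":0,"dz":20,"rx":0,"ry":0,"rz":0,"gripper":-1},{"dx":0,"dy":0,"dz":15,"rx":0,"ry":0,"rz":0,"gripper":-1},{"dx":0,"dy":0,"dz":0,"rx":0,"ry":0,"rz":0,"gripper":1},{"dx":0,"dy":0,"dz":0,"rx":0,"ry":0,"rz":0,"gripper":1},{"dx":0,"dy":0,"dz":0,"rx":0,"ry":0,"rz":0,"gripper":1},{"dx":0,"dy":0,"dz":0,"rx":0,"ry":0,"rz":0,"gripper":1},{"dx":0,"dy":0,"dz":0,"rx":0,"ry":0,"rz":0,"gripper":1},{"dx":0,"dy":0,"dz":0,"rx":0,"ry":0,"rz":0,"gripper":1}]' --grip_force 60

```text
time: 4.47
ee_pos: [463.6, -78.8, 56.3]
ee_rot: [0.746, 0.666, -0.0, 0.0]
contact_force: [-7.4, 2.1, 16.7]
width: 38.8
finger_force: 59.7
```

Emit:
jog_arm --increments '[{"dx":0,"dy":0,"dz":-10,"rx":0,"ry":0,"rz":0,"gripper":1},{"dx":0,"dy":0,"dz":-30,"rx":0,"ry":0,"rz":0,"gripper":1},{"dx":0,"dy":0,"dz":-35,"rx":0,"ry":0,"rz":0,"gripper":1},{"dx":6,"dy":37,"dz":0,"rx":0,"ry":0,"rz":0,"gripper":1},{"dx":6,"dy":37,"dz":0,"rx":0,"ry":0,"rz":0,"gripper":1},{"dx":6,"dy":37,"dz":0,"rx":0,"ry":0,"rz":0,"gripper":1},{"dx":6,"dy":37,"dz":0,"rx":0,"ry":0,"rz":0,"gripper":1},{"dx":6,"dy":37,"dz":0,"rx":0,"ry":0,"rz":0,"gripper":1},{"dx":0,"dy":0,"dz":30,"rx":0,"ry":0,"rz":0,"gripper":1},{"dx":0,"dy":0,"dz":30,"rx":0,"ry":0,"rz":0,"gripper":1},{"dx":0,"dy":0,"dz":10,"rx":0,"ry":0,"rz":0,"gripper":1},{"dx":0,"dy":0,"dz":0,"rx":0,"ry":0,"rz":0,"gripper":1}]'

```text
time: 5.98
ee_pos: [651.3, -69.5, 60.8]
ee_rot: [0.745, 0.667, 0.0, -0.0]
contact_force: [0.7, -0.1, 0.1]
width: 38.6
finger_force: 61.4
```

Run:
```python
from h import *
im,C,o=cap("wrist","w5"); print(o["ee_pos"],yaw(o),o["time"],o["contact_force"],o["width"],o["finger_force"])
```

```text
[651.25595038 -69.52430649  60.81259216] 83.6084138847095 5.975 [ 0.71891094 -0.1409337   0.1498494 ] 38.58154661084609 61.44758462905884
```

View pics/w5.png

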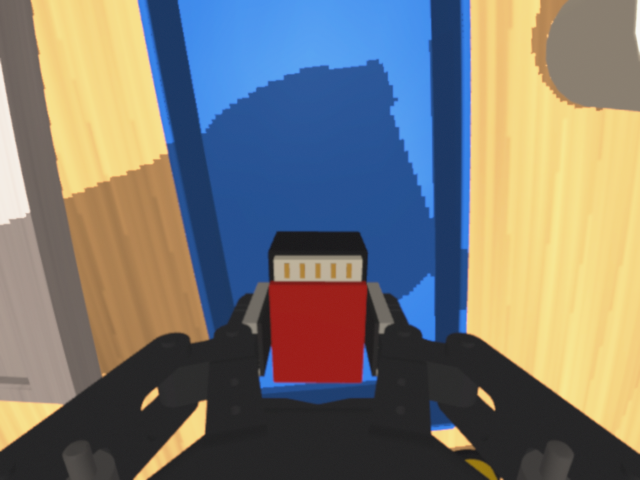

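Dead module 0 is held square at (318,330), over the bin floor and inside the walls. Releasing it and going for pocket 1.

Emit:
jog_arm --increments '[{"dx":0,"dy":0,"dz":8,"rx":0,"ry":0,"rz":0,"gripper":1},{"dx":0,"dy":0,"dz":0,"rx":0,"ry":0,"rz":0,"gripper":-0.25},{"dx":0,"dy":0,"dz":0,"rx":0,"ry":0,"rz":0,"gripper":-0.25},{"dx":0,"dy":0,"dz":0,"rx":0,"ry":0,"rz":0,"gripper":-0.25},{"dx":0,"dy":0,"dz":-40,"rx":0,"ry":0,"rz":0,"gripper":-0.25},{"dx":0,"dy":0,"dz":-40,"rx":0,"ry":0,"rz":0,"gripper":-0.25},{"dx":8.4,"dy":-37.2,"dz":0,"rx":0,"ry":0,"rz":0.2,"gripper":-1},{"dx":8.4,"dy":-37.2,"dz":0,"rx":0,"ry":0,"rz":0,"gripper":-1},{"dx":8.4,"dy":-37.2,"dz":0,"rx":0,"ry":0,"rz":0,"gripper":-1},{"dx":8.4,"dy":-37.2,"dz":0,"rx":0,"ry":0,"rz":0,"gripper":-1},{"dx":8.4,"dy":-37.2,"dz":0,"rx":0,"ry":0,"rz":0,"gripper":-1},{"dx":0,"dy":0,"dz":35,"rx":0,"ry":0,"rz":0,"gripper":-1},{"dx":0,"dy":0,"dz":30,"rx":0,"ry":0,"rz":0,"gripper":-1},{"dx":0,"dy":0,"dz":12,"rx":0,"ry":0,"rz":0,"gripper":-1},{"dx":0,"dy":0,"dz":0,"rx":0,"ry":0,"rz":0,"gripper":1},{"dx":0,"dy":0,"dz":0,"rx":0,"ry":0,"rz":0,"gripper":1},{"dx":0,"dy":0,"dz":0,"rx":0,"ry":0,"rz":0,"gripper":1},{"dx":0,"dy":0,"dz":0,"rx":0,"ry":0,"rz":0,"gripper":1},{"dx":0,"dy":0,"dz":0,"rx":0,"ry":0,"rz":0,"gripper":1},{"dx":0,"dy":0,"dz":0,"rx":0,"ry":0,"rz":0,"gripper":1}]'

```text
time: 8.52
ee_pos: [471.6, -6.6, 56.4]
ee_rot: [0.747, 0.665, 0.0, 0.001]
contact_force: [-2.8, -0.2, 12.5]
width: 38.6
finger_force: 59.5
```

Emit:
jog_arm --increments '[{"dx":0,"dy":0,"dz":-10,"rx":0,"ry":0,"rz":0,"gripper":1},{"dx":0,"dy":0,"dz":-30,"rx":0,"ry":0,"rz":0,"gripper":1},{"dx":0,"dy":0,"dz":-35,"rx":0,"ry":0,"rz":0,"gripper":1},{"dx":11.4,"dy":35,"dz":0,"rx":0,"ry":0,"rz":0,"gripper":1},{"dx":11.4,"dy":35,"dz":0,"rx":0,"ry":0,"rz":0,"gripper":1},{"dx":11.4,"dy":35,"dz":0,"rx":0,"ry":0,"rz":0,"gripper":1},{"dx":11.4,"dy":35,"dz":0,"rx":0,"ry":0,"rz":0,"gripper":1},{"dx":11.4,"dy":35,"dz":0,"rx":0,"ry":0,"rz":0,"gripper":1},{"dx":0,"dy":0,"dz":35,"rx":0,"ry":0,"rz":0,"gripper":1},{"dx":0,"dy":0,"dz":30,"rx":0,"ry":0,"rz":0,"gripper":1},{"dx":0,"dy":0,"dz":12,"rx":0,"ry":0,"rz":0,"gripper":1},{"dx":0,"dy":0,"dz":0,"rx":0,"ry":0,"rz":0,"gripper":-0.25},{"dx":0,"dy":0,"dz":0,"rx":0,"ry":0,"rz":0,"gripper":-0.25},{"dx":0,"dy":0,"dz":0,"rx":0,"ry":0,"rz":0,"gripper":-0.25},{"dx":0,"dy":0,"dz":-50,"rx":0,"ry":0,"rz":0,"gripper":-0.25},{"dx":0,"dy":0,"dz":-50,"rx":0,"ry":0,"rz":0,"gripper":-1},{"dx":0,"dy":0,"dz":-40,"rx":0,"ry":0,"rz":0,"gripper":-1}]'

```text
time: 10.65
ee_pos: [651.8, 30.0, 196.2]
ee_rot: [0.747, 0.665, 0.001, 0.001]
contact_force: [0.5, -0.3, 0.4]
width: 84.8
finger_force: 0.0
```

Run:
```python
from h import *
im,C,o=cap("wrist","w6"); print(o["ee_pos"],yaw(o),o["time"])
for b in blobs(im,"red",500): print(int(b[0]),np.round(b[1:3],1),plane([b[1:3]],C,38)[0].round(0),cv2.minAreaRect(b[3])[1:])
plan(500,-240,230,83.4)
im,C,o=cap("scene","s1")
for b in blobs(im,"green",60): print(b[0],np.round(b[1:3],1),plane([b[1:3]],C,36)[0].round(0))
```

```text
[651.82344209  30.04093111 196.15736326] 83.4166742210042 10.65
2363 [315.2 230.2] [650.  26.  38.] ((53.0, 46.0), 90.0)
1727 [328.4 335.3] [650. -74.  38.] ((43.0, 41.0), 90.0)
rz 0.0 dx -286.3 dy -121.5 dz -28.9  (1 now [653.6  30.4 201.1] yaw 83.4)
238.5 [254.2 328.9] [ 587. -298.   36.]
217.5 [220.2 315.1] [ 487. -309.   36.]
131.5 [157.9 471.5] [ 613. -702.   36.]
122.5 [ 83.1 387.6] [ 330. -642.   36.]
112.5 [119. 428.] [ 473. -672.   36.]
110.0 [133.4 437.7] [ 516. -672.   36.]
97.0 [ 96.2 396.4] [ 373. -642.   36.]
```

Emit:
jog_arm --increments '[{"dx":-41,"dy":-10.2,"dz":-2.5,"rx":0,"ry":0,"rz":0,"gripper":-1},{"dx":-41,"dy":-10.2,"dz":-2.5,"rx":0,"ry":0,"rz":0,"gripper":-1},{"dx":-41,"dy":-10.2,"dz":-2.5,"rx":0,"ry":0,"rz":0,"gripper":-1},{"dx":-41,"dy":-10.2,"dz":-2.5,"rx":0,"ry":0,"rz":0,"gripper":-1},{"dx":-41,"dy":-10.2,"dz":-2.5,"rx":0,"ry":0,"rz":0,"gripper":-1},{"dx":-41,"dy":-10.2,"dz":-2.5,"rx":0,"ry":0,"rz":0,"gripper":-1},{"dx":-41,"dy":-10.2,"dz":-2.5,"rx":0,"ry":0,"rz":0,"gripper":-1},{"dx":-41,"dy":-10.2,"dz":-2.5,"rx":0,"ry":0,"rz":0,"gripper":-1},{"dx":0,"dy":0,"dz":0,"rx":0,"ry":0,"rz":0,"gripper":-1},{"dx":0,"dy":0,"dz":0,"rx":0,"ry":0,"rz":0,"gripper":-1}]'

```text
time: 12.0
ee_pos: [533.0, -286.0, 213.4]
ee_rot: [0.747, 0.665, 0.0, -0.0]
contact_force: [-0.3, -0.7, 0.1]
width: 85.3
finger_force: 0.0
```

```bash
cat >> h.py <<'E'
def mods(im,C,z,col="green",amin=500):
    "lid rectangles: centroid, oriented box of green blob on plane z, and white strip beside it"
    for b in blobs(im,col,amin):
        P=plane(b[3][:,0],C,z)[:,:2]; (c,s,a)=cv2.minAreaRect(P.astype(np.float32))
        print(col,int(b[0]),"px",np.round(b[1:3],0),"box c",np.round(c,1),"size",np.round(s,1),"ang",round(a,1),np.round(cv2.boxPoints((c,s,a)),0).tolist())
E
python3 - <<'E'
from h import *
im,C,o=cap("wrist","w7"); print(o["ee_pos"],yaw(o),o["time"],o["ee_rot"].tolist())
mods(im,C,36)
E
```

```text
[ 532.98984786 -286.00222754  213.36431159] 83.42260788338736 12.0 [0.7465069208665115, 0.665377619852688, 0.0001975194653860868, -3.291857338839019e-05]
green 2162 px [375. 223.] box c [ 583.  -294.8] size [46.7 38.6] ang 85.1 [[562.0, -316.0], [600.0, -320.0], [604.0, -273.0], [566.0, -270.0]]
green 2034 px [267. 247.] box c [ 484.7 -305.8] size [47.  38.9] ang 45.9 [[454.0, -309.0], [482.0, -336.0], [515.0, -302.0], [487.0, -275.0]]
```

View pics/w7.png

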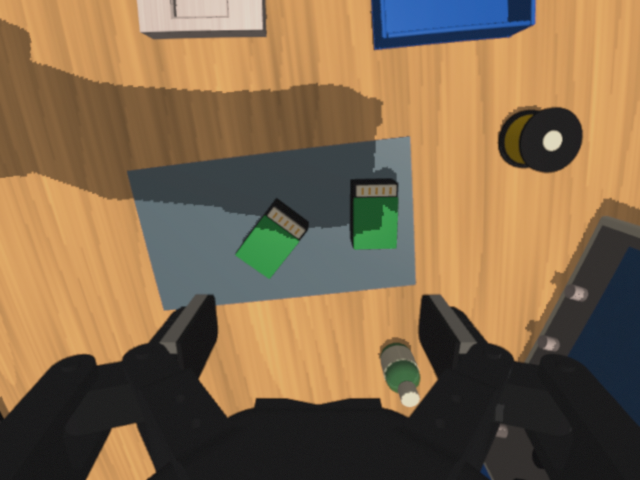

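Both modules lie flat with their connector ends away from the camera. A is at (272,240) turned about 46°, B at (375,215) nearly square. A's corner is near B's left finger spot, so A goes first, with a nearer second view.

Emit:
jog_arm --increments '[{"dx":0,"dy":0,"dz":0,"rx":0,"ry":0,"rz":9.4,"gripper":-1},{"dx":0,"dy":0,"dz":0,"rx":0,"ry":0,"rz":9.4,"gripper":-1},{"dx":0,"dy":0,"dz":0,"rx":0,"ry":0,"rz":9.4,"gripper":-1},{"dx":0,"dy":0,"dz":0,"rx":0,"ry":0,"rz":9.4,"gripper":-1},{"dx":-14.3,"dy":-7.1,"dz":34.5,"rx":0,"ry":0,"rz":0,"gripper":-1},{"dx":-14.3,"dy":-7.1,"dz":34.5,"rx":0,"ry":0,"rz":0,"gripper":-1},{"dx":-14.3,"dy":-7.1,"dz":34.5,"rx":0,"ry":0,"rz":0,"gripper":-1},{"dx":0,"dy":0,"dz":0,"rx":0,"ry":0,"rz":0,"gripper":-1},{"dx":0,"dy":0,"dz":0,"rx":0,"ry":0,"rz":0,"gripper":-1}]'

```text
time: 13.18
ee_pos: [489.3, -301.7, 111.1]
ee_rot: [0.921, 0.39, 0.001, 0.0]
contact_force: [0.1, 0.8, 0.1]
width: 85.3
finger_force: 0.0
```

Run:
```python
from h import *
im,C,o=cap("wrist","w8"); print(o["ee_pos"],yaw(o),o["time"])
mods(im,C,36)
im0=cv2.imread("pics/w7.png"); C0=cam("wrist",dict(ee_pos=[532.99,-286.0,213.36],ee_rot=[0.7465069,0.6653776,0.0001975,0]))
a=min(blobs(im0,"green",500),key=lambda t:t[1]); b=min(blobs(im,"green",500),key=lambda t:abs(t[1]-318))
print(tri(a[1:3],C0,b[1:3],C))
```

```text
[ 489.25413344 -301.74707064  111.08467237] 45.885638012986014 13.175
green 6169 px [433. 139.] box c [ 582.7 -294.9] size [46.7 39.1] ang 84.8 [[561.0, -316.0], [600.0, -320.0], [604.0, -273.0], [565.0, -270.0]]
green 4509 px [318. 269.] box c [ 485.2 -306.2] size [46.4 38.4] ang 45.9 [[455.0, -309.0], [483.0, -336.0], [515.0, -303.0], [488.0, -276.0]]
(array([ 481.13337601, -310.48709191,   19.31921754]), np.float64(0.2396537817627031))
```

Sizes agree at both distances (46.5 x 38.5 mm on z = 36), so the lid height holds; the direct triangulation baseline was too small. The centre of A works out right under the tool.

Emit:
jog_arm --increments '[{"dx":0,"dy":0,"dz":30,"rx":0,"ry":0,"rz":0,"gripper":-1},{"dx":0,"dy":0,"dz":25,"rx":0,"ry":0,"rz":0,"gripper":-1},{"dx":0,"dy":0,"dz":15,"rx":0,"ry":0,"rz":0,"gripper":-1},{"dx":0,"dy":0,"dz":0,"rx":0,"ry":0,"rz":0,"gripper":1},{"dx":0,"dy":0,"dz":0,"rx":0,"ry":0,"rz":0,"gripper":1},{"dx":0,"dy":0,"dz":0,"rx":0,"ry":0,"rz":0,"gripper":1},{"dx":0,"dy":0,"dz":0,"rx":0,"ry":0,"rz":0,"gripper":1},{"dx":0,"dy":0,"dz":0,"rx":0,"ry":0,"rz":0,"gripper":1},{"dx":0,"dy":0,"dz":0,"rx":0,"ry":0,"rz":0,"gripper":1},{"dx":0,"dy":0,"dz":-15,"rx":0,"ry":0,"rz":0,"gripper":1},{"dx":0,"dy":0,"dz":-35,"rx":0,"ry":0,"rz":0,"gripper":1},{"dx":0,"dy":0,"dz":-40,"rx":0,"ry":0,"rz":0,"gripper":1},{"dx":0,"dy":0,"dz":0,"rx":0,"ry":0,"rz":0,"gripper":1}]' --grip_force 60

```text
time: 14.85
ee_pos: [489.1, -303.3, 133.7]
ee_rot: [0.921, 0.389, 0.002, 0.002]
contact_force: [0.4, -0.8, -0.2]
width: 38.9
finger_force: 60.8
```

Run:
```python
from h import *
plan(480,67,130,83.4); plan(471.5,-6.6,130,83.4)
```

```text
rz -37.6 dx 366.8 dy -51.6 dz 3.7  (1 now [ 489.1 -303.3  133.7] yaw 45.8)
rz -37.6 dx 292.7 dy -51.6 dz 3.7  (1 now [ 489.1 -303.3  133.7] yaw 45.8)
```

Emit:
jog_arm --increments '[{"dx":0,"dy":0,"dz":0,"rx":0,"ry":0,"rz":-9.4,"gripper":1},{"dx":0,"dy":0,"dz":0,"rx":0,"ry":0,"rz":-9.4,"gripper":1},{"dx":0,"dy":0,"dz":0,"rx":0,"ry":0,"rz":-9.4,"gripper":1},{"dx":0,"dy":0,"dz":0,"rx":0,"ry":0,"rz":-9.4,"gripper":1},{"dx":40.8,"dy":-5.7,"dz":3,"rx":0,"ry":0,"rz":0,"gripper":1},{"dx":40.8,"dy":-5.7,"dz":3,"rx":0,"ry":0,"rz":0,"gripper":1},{"dx":40.8,"dy":-5.7,"dz":3,"rx":0,"ry":0,"rz":0,"gripper":1},{"dx":40.8,"dy":-5.7,"dz":3,"rx":0,"ry":0,"rz":0,"gripper":1},{"dx":40.8,"dy":-5.7,"dz":3,"rx":0,"ry":0,"rz":0,"gripper":1},{"dx":40.8,"dy":-5.7,"dz":3,"rx":0,"ry":0,"rz":0,"gripper":1},{"dx":40.8,"dy":-5.7,"dz":3,"rx":0,"ry":0,"rz":0,"gripper":1},{"dx":40.8,"dy":-5.7,"dz":3,"rx":0,"ry":0,"rz":0,"gripper":1},{"dx":40.8,"dy":-5.7,"dz":3,"rx":0,"ry":0,"rz":0,"gripper":1},{"dx":0,"dy":0,"dz":0,"rx":0,"ry":0,"rz":0,"gripper":1},{"dx":0,"dy":0,"dz":0,"rx":0,"ry":0,"rz":0,"gripper":1}]'

```text
time: 16.73
ee_pos: [478.8, 67.7, 102.8]
ee_rot: [0.747, 0.665, -0.0, 0.0]
contact_force: [1.2, -0.2, -1.4]
width: 38.7
finger_force: 60.8
```

Run:
```python
from h import *
im,C,o=cap("wrist","w9"); p=o["ee_pos"];print(p,yaw(o),o["time"],o["width"])
mods(im,C,p[2]-40+34)
```

```text
[478.75322027  67.7009134  102.84155018] 83.4178196912565 16.725 38.672210711467315
green 9306 px [318. 330.] box c [478.4  63.1] size [47.3 38.9] ang 83.5 [[456.0, 42.0], [495.0, 37.0], [500.0, 84.0], [462.0, 89.0]]
```

View pics/w9.png

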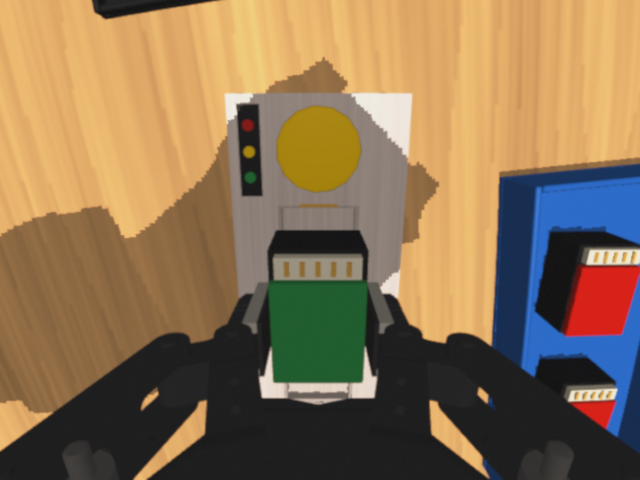

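Module A is held square, with the connector towards the plunger. The mouth of pocket 2 shows at rows 206 to 398 and the plate end at row 94. Working out the offset to the pocket.

Run:
```python
from h import *
im,C,o=cap("wrist"); 
P=plane([[225,94],[411,94],[280,206],[358,206],[286,398],[352,398]],C,24)[:,:2]
u=np.array([.1149,.9934]);v=np.array([.9934,-.1149])
e=P[:2].mean(0);print("end",e.round(1),np.linalg.norm(P[0]-P[1]).round(1),"->p2",(e-94.5*u).round(1))
t,b=P[2:4].mean(0),P[4:].mean(0);print("mouth",t.round(1),b.round(1),np.linalg.norm(t-b).round(1),"->p2",((t+b)/2).round(1),np.linalg.norm(P[2]-P[3]).round(1))
y=blobs(im,"yellow",2000)[0]; w=plane([y[1:3]],C,74)[0,:2]; print("plunger",w.round(1),"->p2",(w-67*u).round(1))
h=np.array([479.1,69.1]);print("held ee",o["ee_pos"].round(1))
for n,q in(("end",e-94.5*u),("mouth",(t+b)/2),("pl",w-67*u)): print(n,"dx",((q-h)@u).round(1),"dy",((q-h)@v).round(1))
# edges in image row profile for subpixel side edges of the plate at rows 120
```

```text
end [490.  160.3] 99.0 ->p2 [479.1  66.5]
mouth [483.6  99.8] [468.1 -35.3] 136.0 ->p2 [475.8  32.2] 45.0
plunger [486.8 134.6] ->p2 [479.1  68. ]
held ee [478.8  67.3 102.8]
end dx -2.6 dy 0.3
mouth dx -37.0 dy 1.0
pl dx -1.1 dy 0.1
```

Emit:
jog_arm --increments '[{"dx":-2,"dy":0.3,"dz":0,"rx":0,"ry":0,"rz":0,"gripper":1},{"dx":0,"dy":0,"dz":20,"rx":0,"ry":0,"rz":0,"gripper":1},{"dx":0,"dy":0,"dz":15,"rx":0,"ry":0,"rz":0,"gripper":1},{"dx":0,"dy":0,"dz":3,"rx":0,"ry":0,"rz":0,"gripper":1},{"dx":0,"dy":0,"dz":3,"rx":0,"ry":0,"rz":0,"gripper":1},{"dx":0,"dy":0,"dz":0,"rx":0,"ry":0,"rz":0,"gripper":1}]'

```text
time: 17.58
ee_pos: [479.0, 66.2, 62.0]
ee_rot: [0.747, 0.665, 0.0, 0.0]
contact_force: [0.2, 1.0, -0.8]
width: 38.7
finger_force: 60.8
```

Emit:
jog_arm --increments '[{"dx":0,"dy":0,"dz":2,"rx":0,"ry":0,"rz":0,"gripper":1},{"dx":0,"dy":0,"dz":2,"rx":0,"ry":0,"rz":0,"gripper":1},{"dx":0,"dy":0,"dz":1.5,"rx":0,"ry":0,"rz":0,"gripper":1},{"dx":0,"dy":0,"dz":1,"rx":0,"ry":0,"rz":0,"gripper":1},{"dx":0,"dy":0,"dz":0,"rx":0,"ry":0,"rz":0,"gripper":1}]'

```text
time: 18.2
ee_pos: [478.9, 66.3, 55.2]
ee_rot: [0.747, 0.665, -0.0, -0.0]
contact_force: [0.0, -0.6, -0.9]
width: 39.0
finger_force: 60.9
```

Emit:
jog_arm --increments '[{"dx":0,"dy":0,"dz":1,"rx":0,"ry":0,"rz":0,"gripper":1},{"dx":0,"dy":0,"dz":1,"rx":0,"ry":0,"rz":0,"gripper":1},{"dx":0,"dy":0,"dz":0.5,"rx":0,"ry":0,"rz":0,"gripper":1},{"dx":0,"dy":0,"dz":0,"rx":0,"ry":0,"rz":0,"gripper":1}]'

```text
time: 18.7
ee_pos: [479.0, 66.3, 54.9]
ee_rot: [0.747, 0.665, 0.0, 0.001]
contact_force: [-17.5, -2.4, 66.4]
width: 38.8
finger_force: 69.0
```

Emit:
jog_arm --increments '[{"dx":0,"dy":0,"dz":-2,"rx":0,"ry":0,"rz":0,"gripper":1},{"dx":0,"dy":0,"dz":0,"rx":0,"ry":0,"rz":0,"gripper":-0.3},{"dx":0,"dy":0,"dz":0,"rx":0,"ry":0,"rz":0,"gripper":-0.3},{"dx":0,"dy":0,"dz":0,"rx":0,"ry":0,"rz":0,"gripper":-1},{"dx":0,"dy":0,"dz":-30,"rx":0,"ry":0,"rz":0,"gripper":-1},{"dx":0,"dy":0,"dz":-40,"rx":0,"ry":0,"rz":0,"gripper":-1},{"dx":-25,"dy":0,"dz":-40,"rx":0,"ry":0,"rz":0,"gripper":-1},{"dx":0,"dy":0,"dz":0,"rx":0,"ry":0,"rz":0,"gripper":-1},{"dx":0,"dy":0,"dz":0,"rx":0,"ry":0,"rz":0,"gripper":-1}]'

```text
time: 19.82
ee_pos: [475.9, 41.4, 164.5]
ee_rot: [0.747, 0.665, -0.0, -0.0]
contact_force: [-0.1, 0.5, 0.4]
width: 85.1
finger_force: 0.0
```

Run:
```python
from h import *
im,C,o=cap("wrist","w10"); p=o["ee_pos"];print(p,yaw(o),o["time"],o["width"])
mods(im,C,50)
cv2.imwrite("pics/w10c.png",cv2.resize(im[0:340,180:460],None,fx=1.7,fy=1.7))
```

```text
[475.93926326  41.37050136 164.46156033] 83.39232022423043 19.825 85.05979014290375
green 3480 px [318. 212.] box c [478.7  61.5] size [45.6 37.5] ang 83.4 [[457.0, 41.0], [495.0, 37.0], [500.0, 82.0], [463.0, 86.0]]
```

View pics/w10c.png

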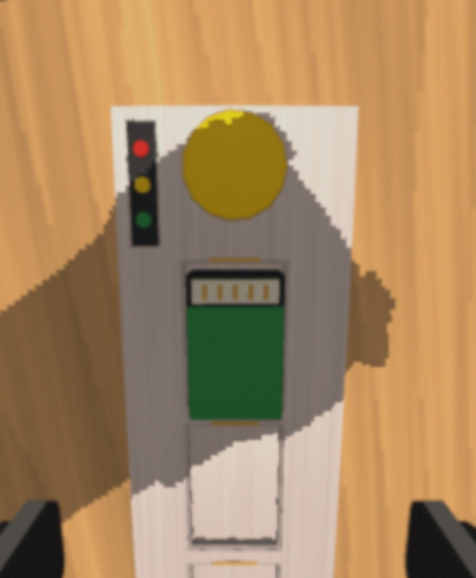

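Module A is seated: the lid is square and even in pocket 2, with the strip towards the plunger. On to B.

Emit:
jog_arm --increments '[{"dx":-39.5,"dy":18.1,"dz":0,"rx":0,"ry":0,"rz":0,"gripper":-1},{"dx":-39.5,"dy":18.1,"dz":0,"rx":0,"ry":0,"rz":0,"gripper":-1},{"dx":-39.5,"dy":18.1,"dz":0,"rx":0,"ry":0,"rz":0,"gripper":-1},{"dx":-39.5,"dy":18.1,"dz":0,"rx":0,"ry":0,"rz":0,"gripper":-1},{"dx":-39.5,"dy":18.1,"dz":0,"rx":0,"ry":0,"rz":0,"gripper":-1},{"dx":-39.5,"dy":18.1,"dz":0,"rx":0,"ry":0,"rz":0,"gripper":-1},{"dx":-39.5,"dy":18.1,"dz":0,"rx":0,"ry":0,"rz":0,"gripper":-1},{"dx":-39.5,"dy":18.1,"dz":0,"rx":0,"ry":0,"rz":-1.5,"gripper":-1},{"dx":0,"dy":0,"dz":25,"rx":0,"ry":0,"rz":0,"gripper":-1},{"dx":0,"dy":0,"dz":25,"rx":0,"ry":0,"rz":0,"gripper":-1},{"dx":0,"dy":0,"dz":0,"rx":0,"ry":0,"rz":0,"gripper":-1},{"dx":0,"dy":0,"dz":0,"rx":0,"ry":0,"rz":0,"gripper":-1}]'

```text
time: 21.38
ee_pos: [584.1, -288.6, 115.0]
ee_rot: [0.738, 0.675, 0.0, -0.0]
contact_force: [0.5, 0.1, 0.1]
width: 85.0
finger_force: 0.0
```

Run:
```python
from h import *
im,C,o=cap("wrist","w11"); p=o["ee_pos"];print(p,yaw(o),o["time"],o["width"])
mods(im,C,36)
```

```text
[ 584.05786776 -288.61064161  114.99495159] 84.95602000443064 21.375 85.04472538515749
green 4350 px [317. 267.] box c [ 583.5 -294.5] size [46.5 38.2] ang 85.0 [[562.0, -316.0], [601.0, -319.0], [605.0, -273.0], [567.0, -270.0]]
```

Emit:
jog_arm --increments '[{"dx":0,"dy":0,"dz":30,"rx":0,"ry":0,"rz":0,"gripper":-1},{"dx":0,"dy":0,"dz":28,"rx":0,"ry":0,"rz":0,"gripper":-1},{"dx":0,"dy":0,"dz":16,"rx":0,"ry":0,"rz":0,"gripper":-1},{"dx":0,"dy":0,"dz":0,"rx":0,"ry":0,"rz":0,"gripper":1},{"dx":0,"dy":0,"dz":0,"rx":0,"ry":0,"rz":0,"gripper":1},{"dx":0,"dy":0,"dz":0,"rx":0,"ry":0,"rz":0,"gripper":1},{"dx":0,"dy":0,"dz":0,"rx":0,"ry":0,"rz":0,"gripper":1},{"dx":0,"dy":0,"dz":0,"rx":0,"ry":0,"rz":0,"gripper":1},{"dx":0,"dy":0,"dz":0,"rx":0,"ry":0,"rz":0,"gripper":1},{"dx":0,"dy":0,"dz":-15,"rx":0,"ry":0,"rz":0,"gripper":1},{"dx":0,"dy":0,"dz":-35,"rx":0,"ry":0,"rz":0,"gripper":1},{"dx":0,"dy":0,"dz":-40,"rx":0,"ry":0,"rz":1.5,"gripper":1},{"dx":0,"dy":0,"dz":0,"rx":0,"ry":0,"rz":0,"gripper":1},{"dx":0,"dy":0,"dz":0,"rx":0,"ry":0,"rz":0,"gripper":1}]'

```text
time: 23.18
ee_pos: [583.5, -289.2, 131.2]
ee_rot: [0.747, 0.665, -0.0, 0.0]
contact_force: [-0.2, -0.0, -1.1]
width: 38.4
finger_force: 60.6
```

Run:
```python
from h import *
plan(462.5,-80.5,105,83.4)
```

```text
rz 0.0 dx 193.4 dy -144.2 dz 26.2  (1 now [ 583.5 -289.2  131.2] yaw 83.4)
```

Emit:
jog_arm --increments '[{"dx":32.2,"dy":-24.1,"dz":0,"rx":0,"ry":0,"rz":0,"gripper":1},{"dx":32.2,"dy":-24.1,"dz":0,"rx":0,"ry":0,"rz":0,"gripper":1},{"dx":32.2,"dy":-24.1,"dz":0,"rx":0,"ry":0,"rz":0,"gripper":1},{"dx":32.2,"dy":-24.1,"dz":0,"rx":0,"ry":0,"rz":0,"gripper":1},{"dx":32.2,"dy":-24.1,"dz":0,"rx":0,"ry":0,"rz":0,"gripper":1},{"dx":32.2,"dy":-24.1,"dz":0,"rx":0,"ry":0,"rz":0,"gripper":1},{"dx":0,"dy":0,"dz":26,"rx":0,"ry":0,"rz":0,"gripper":1},{"dx":0,"dy":0,"dz":0,"rx":0,"ry":0,"rz":0,"gripper":1},{"dx":0,"dy":0,"dz":0,"rx":0,"ry":0,"rz":0,"gripper":1}]'

```text
time: 24.3
ee_pos: [462.3, -80.8, 105.0]
ee_rot: [0.747, 0.665, -0.0, -0.0]
contact_force: [1.5, -0.6, -1.0]
width: 38.6
finger_force: 60.6
```

Run:
```python
from h import *
im,C,o=cap("wrist","w12"); p=o["ee_pos"];print(p,yaw(o),o["time"],o["width"])
mods(im,C,p[2]-40+34)
cv2.imwrite("pics/w12c.png",im[100:420,160:480])
```

```text
[462.25507924 -80.81289421 104.98432827] 83.39474795755216 24.3 38.62864151223436
green 9162 px [317. 329.] box c [461.9 -85.1] size [46.7 38.5] ang 83.5 [[440.0, -106.0], [478.0, -111.0], [484.0, -64.0], [445.0, -60.0]]
green 2623 px [317.  16.] box c [475.   28.2] size [ 9.4 27.1] ang 83.4 [[461.0, 25.0], [488.0, 22.0], [489.0, 31.0], [462.0, 34.0]]
```

View pics/w12c.png

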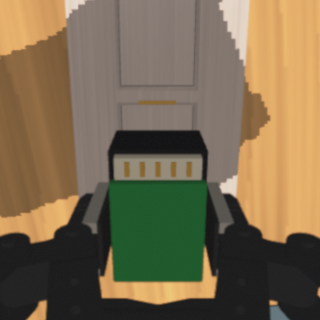

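Emit:
jog_arm --increments '[{"dx":0,"dy":0,"dz":22,"rx":0,"ry":0,"rz":0,"gripper":1},{"dx":0,"dy":0,"dz":17,"rx":0,"ry":0,"rz":0,"gripper":1},{"dx":0,"dy":0,"dz":3,"rx":0,"ry":0,"rz":0,"gripper":1},{"dx":0,"dy":0,"dz":2.5,"rx":0,"ry":0,"rz":0,"gripper":1},{"dx":0,"dy":0,"dz":2,"rx":0,"ry":0,"rz":0,"gripper":1},{"dx":0,"dy":0,"dz":2,"rx":0,"ry":0,"rz":0,"gripper":1},{"dx":0,"dy":0,"dz":1,"rx":0,"ry":0,"rz":0,"gripper":1},{"dx":0,"dy":0,"dz":0,"rx":0,"ry":0,"rz":0,"gripper":1}]'

```text
time: 25.35
ee_pos: [462.3, -80.7, 56.2]
ee_rot: [0.747, 0.665, 0.0, 0.0]
contact_force: [-6.1, -0.4, 23.5]
width: 38.7
finger_force: 63.6
```

Emit:
jog_arm --increments '[{"dx":0,"dy":0,"dz":-0.7,"rx":0,"ry":0,"rz":0,"gripper":1},{"dx":0,"dy":0,"dz":0,"rx":0,"ry":0,"rz":0,"gripper":-0.3},{"dx":0,"dy":0,"dz":0,"rx":0,"ry":0,"rz":0,"gripper":-0.3},{"dx":0,"dy":0,"dz":0,"rx":0,"ry":0,"rz":0,"gripper":-1},{"dx":0,"dy":0,"dz":-30,"rx":0,"ry":0,"rz":0,"gripper":-1},{"dx":0,"dy":0,"dz":-40,"rx":0,"ry":0,"rz":0,"gripper":-1},{"dx":25,"dy":0,"dz":-40,"rx":0,"ry":0,"rz":0,"gripper":-1},{"dx":25,"dy":0,"dz":0,"rx":0,"ry":0,"rz":0,"gripper":-1},{"dx":0,"dy":0,"dz":0,"rx":0,"ry":0,"rz":0,"gripper":-1},{"dx":0,"dy":0,"dz":0,"rx":0,"ry":0,"rz":0,"gripper":-1}]'

```text
time: 26.6
ee_pos: [467.6, -31.5, 165.7]
ee_rot: [0.747, 0.665, -0.0, -0.0]
contact_force: [-0.6, -0.4, 0.0]
width: 85.5
finger_force: 0.0
```

Run:
```python
from h import *
im,C,o=cap("wrist","w13"); p=o["ee_pos"];print(p,yaw(o),o["time"],o["width"])
mods(im,C,50)
cv2.imwrite("pics/w13c.png",cv2.resize(im[0:340,180:460],None,fx=1.7,fy=1.7))
I={n:cap(n) for n in("scene","side")}
for n in I: print(n,[np.round(b[:3],1).tolist() for b in blobs(I[n][0],"green",60)])
```

```text
[467.63293922 -31.47088257 165.69271033] 83.40768772924757 26.6 85.52212092925424
green 4415 px [318. 101.] box c [478.5  60.4] size [45.9 37.4] ang 83.5 [[457.0, 40.0], [495.0, 35.0], [500.0, 81.0], [463.0, 85.0]]
green 2619 px [318. 309.] box c [461.9 -85.8] size [46.4 37.5] ang 83.4 [[441.0, -107.0], [478.0, -111.0], [483.0, -65.0], [446.0, -61.0]]
scene [[172.0, 260.8, 251.8], [141.5, 294.6, 220.2], [131.0, 157.9, 471.6], [121.5, 83.0, 387.5], [112.5, 119.0, 428.0], [110.5, 133.3, 437.6], [96.0, 96.2, 396.4]]
side [[178.0, 331.0, 277.3], [146.0, 374.6, 252.7]]
```

View pics/w13c.png

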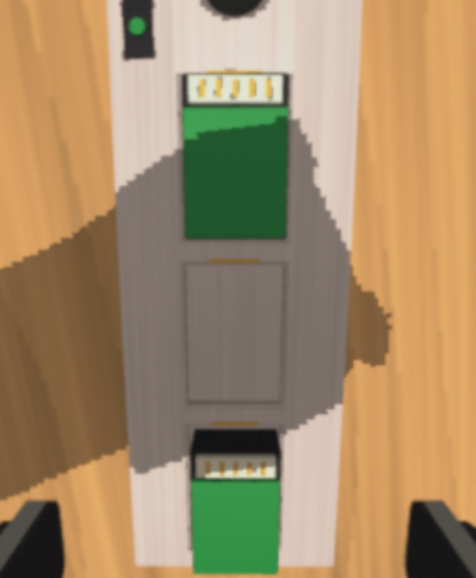

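Both modules sit square and equally high in pockets 2 and 0, and pocket 1 is empty. Now the plunger, with the gripper shut.

Emit:
jog_arm --increments '[{"dx":33.2,"dy":0,"dz":0,"rx":0,"ry":0,"rz":0,"gripper":1},{"dx":33.2,"dy":0,"dz":0,"rx":0,"ry":0,"rz":0,"gripper":1},{"dx":33.2,"dy":0,"dz":0,"rx":0,"ry":0,"rz":0,"gripper":1},{"dx":33.2,"dy":0.3,"dz":0,"rx":0,"ry":0,"rz":0,"gripper":1},{"dx":33.2,"dy":0,"dz":0,"rx":0,"ry":0,"rz":0,"gripper":1},{"dx":0,"dy":0,"dz":30,"rx":0,"ry":0,"rz":0,"gripper":1},{"dx":0,"dy":0,"dz":20,"rx":0,"ry":0,"rz":0,"gripper":1},{"dx":0,"dy":0,"dz":9,"rx":0,"ry":0,"rz":0,"gripper":1},{"dx":0,"dy":0,"dz":0,"rx":0,"ry":0,"rz":0,"gripper":1},{"dx":0,"dy":0,"dz":0,"rx":0,"ry":0,"rz":0,"gripper":1}]'

```text
time: 28.0
ee_pos: [487.6, 133.9, 107.6]
ee_rot: [0.747, 0.665, 0.0, 0.0]
contact_force: [0.4, -0.7, 0.3]
width: 0.2
finger_force: 0.0
```

Run:
```python
from h import *
im,C,o=cap("side","sd1"); print(o["ee_pos"],o["width"],o["contact_force"]); print(proj([[487,133.6,74]],C))
cv2.imwrite("pics/sd1c.png",cv2.resize(im[180:340,220:420],None,fx=3,fy=3))
```

```text
[487.62522025 133.86390622 107.64588913] 0.18161287976808874 [ 0.35094144 -0.65877924  0.32922302]
[[306.68521594 282.18535588]]
```

View pics/sd1c.png

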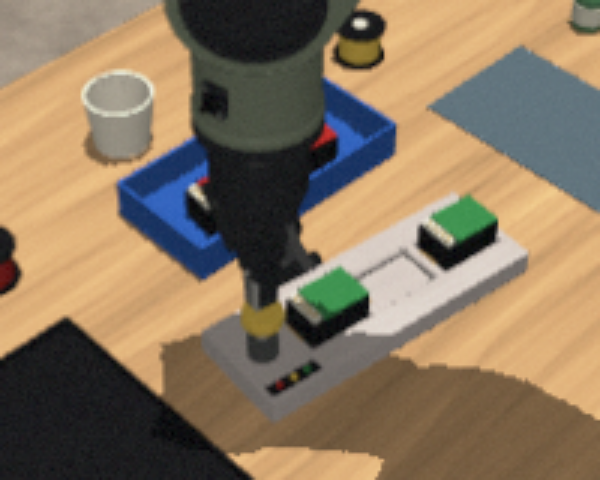

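The shut fingers stand right over the yellow head at (262,318) in the crop, and both modules look fully down.

Emit:
jog_arm --increments '[{"dx":0,"dy":0,"dz":5,"rx":0,"ry":0,"rz":0,"gripper":1},{"dx":0,"dy":0,"dz":4,"rx":0,"ry":0,"rz":0,"gripper":1},{"dx":0,"dy":0,"dz":4,"rx":0,"ry":0,"rz":0,"gripper":1},{"dx":0,"dy":0,"dz":3.5,"rx":0,"ry":0,"rz":0,"gripper":1},{"dx":0,"dy":0,"dz":0,"rx":0,"ry":0,"rz":0,"gripper":1},{"dx":0,"dy":0,"dz":0,"rx":0,"ry":0,"rz":0,"gripper":1}]'

```text
time: 28.8
ee_pos: [487.3, 133.9, 90.6]
ee_rot: [0.747, 0.665, 0.0, 0.0]
contact_force: [1.5, -1.2, 5.1]
width: 0.0
finger_force: 2.4
```

Emit:
jog_arm --increments '[{"dx":0,"dy":0,"dz":2.5,"rx":0,"ry":0,"rz":0,"gripper":1},{"dx":0,"dy":0,"dz":1.3,"rx":0,"ry":0,"rz":0,"gripper":1},{"dx":0,"dy":0,"dz":0.4,"rx":0,"ry":0,"rz":0,"gripper":1},{"dx":0,"dy":0,"dz":0,"rx":0,"ry":0,"rz":0,"gripper":1}]'

```text
time: 29.3
ee_pos: [487.4, 133.9, 86.9]
ee_rot: [0.747, 0.665, 0.0, 0.0]
contact_force: [-2.4, -3.4, 17.4]
width: 0.1
finger_force: 8.6
```

The force of 17 N is well above the 6.5 N spring, so the plunger is on its stop. Holding, then letting go.

Emit:
jog_arm --increments '[{"dx":0,"dy":0,"dz":0,"rx":0,"ry":0,"rz":0,"gripper":1},{"dx":0,"dy":0,"dz":0,"rx":0,"ry":0,"rz":0,"gripper":1},{"dx":0,"dy":0,"dz":0,"rx":0,"ry":0,"rz":0,"gripper":1},{"dx":0,"dy":0,"dz":0,"rx":0,"ry":0,"rz":0,"gripper":1},{"dx":0,"dy":0,"dz":0,"rx":0,"ry":0,"rz":0,"gripper":1},{"dx":0,"dy":0,"dz":0,"rx":0,"ry":0,"rz":0,"gripper":1},{"dx":0,"dy":0,"dz":0,"rx":0,"ry":0,"rz":0,"gripper":1},{"dx":0,"dy":0,"dz":-20,"rx":0,"ry":0,"rz":0,"gripper":1},{"dx":0,"dy":0,"dz":-40,"rx":0,"ry":0,"rz":0,"gripper":1},{"dx":0,"dy":0,"dz":-40,"rx":0,"ry":0,"rz":0,"gripper":-1},{"dx":40,"dy":0,"dz":-30,"rx":0,"ry":0,"rz":0,"gripper":-1},{"dx":40,"dy":0,"dz":0,"rx":0,"ry":0,"rz":0,"gripper":-1},{"dx":30,"dy":0,"dz":0,"rx":0,"ry":0,"rz":0,"gripper":-1},{"dx":0,"dy":0,"dz":0,"rx":0,"ry":0,"rz":0,"gripper":-1},{"dx":0,"dy":0,"dz":0,"rx":0,"ry":0,"rz":0,"gripper":-1}]'

```text
time: 31.18
ee_pos: [499.6, 242.5, 216.0]
ee_rot: [0.747, 0.665, -0.0, 0.0]
contact_force: [-0.9, -0.7, 1.2]
width: 85.7
finger_force: 0.0
```

Run:
```python
from h import *
im,C,o=cap("wrist","w14"); p=o["ee_pos"];print(p,yaw(o),o["time"],o["width"])
s,D,_=cap("side"); print([np.round(b[:3],1).tolist() for b in blobs(s,"yellow",60)])
g=cv2.cvtColor(im,cv2.COLOR_BGR2HSV)[:,:,2]; m=(g<45).astype(np.uint8); m[330:]=0
m=cv2.morphologyEx(m,cv2.MORPH_OPEN,np.ones((7,7)))
cs,_=cv2.findContours(m,cv2.RETR_EXTERNAL,cv2.CHAIN_APPROX_NONE)
for c in cs:
    if cv2.contourArea(c)>3000:
        r=cv2.approxPolyDP(cv2.convexHull(c),8,True)[:,0]; print(cv2.contourArea(c),r.tolist(),plane(r,C,12).round(0)[:,:2].tolist())
```

```text
[499.58862385 242.5233431  215.98946018] 83.40987547172944 31.175 85.69620101156073
[[727.0, 470.3, 172.4], [113.5, 307.0, 284.7]]
19519.0 [[396, 140], [394, 198], [345, 229], [195, 246], [266, 110], [303, 76]] [[577.0, 301.0], [573.0, 249.0], [524.0, 224.0], [376.0, 223.0], [465.0, 340.0], [501.0, 364.0]]
```

View pics/w14.png

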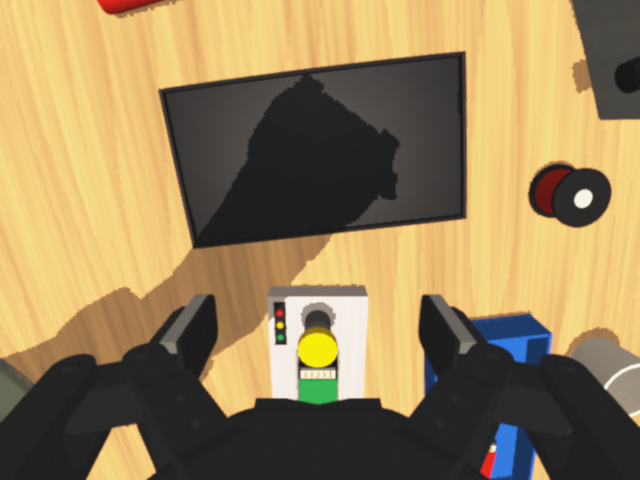

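The plunger is back up (side pixel 284.7, as before). The tray rim corners are (161,89), (464,53), (466,216) and (194,248).

Run:
```python
from h import *
o=bot.observe(); C=cam("wrist",o)
P=plane([[161,89],[464,53],[466,216],[194,248]],C,12)[:,:2]; c=P.mean(0)
print(P.round(0).tolist(),c.round(1),[np.linalg.norm(P[i]-P[i-1]).round(0) for i in range(4)])
d=(P[1]-P[0]+P[2]-P[3]); a=np.degrees(np.arctan2(d[1],d[0])); d/=np.linalg.norm(d); print("tray yaw",a,(c+58*d).round(1),(c-58*d).round(1))
plan(479,66.3,57,83.4)
```

```text
[[377.0, 369.0], [641.0, 367.0], [641.0, 223.0], [375.0, 221.0]] [508.3 295. ] [np.float64(148.0), np.float64(264.0), np.float64(144.0), np.float64(267.0)]
tray yaw 0.03823316833176814 [566.3 295. ] [450.3 294.9]
rz -0.0 dx -177.1 dy -0.5 dz 159.2  (1 now [499.9 242.2 216.2] yaw 83.4)
```

Emit:
jog_arm --increments '[{"dx":-44.3,"dy":-0.1,"dz":0,"rx":0,"ry":0,"rz":0,"gripper":-1},{"dx":-44.3,"dy":-0.1,"dz":0,"rx":0,"ry":0,"rz":0,"gripper":-1},{"dx":-44.3,"dy":-0.1,"dz":0,"rx":0,"ry":0,"rz":0,"gripper":-1},{"dx":-44.2,"dy":-0.1,"dz":0,"rx":0,"ry":0,"rz":0,"gripper":-1},{"dx":0,"dy":0,"dz":45,"rx":0,"ry":0,"rz":0,"gripper":-1},{"dx":0,"dy":0,"dz":45,"rx":0,"ry":0,"rz":0,"gripper":-1},{"dx":0,"dy":0,"dz":45,"rx":0,"ry":0,"rz":0,"gripper":-1},{"dx":0,"dy":0,"dz":25,"rx":0,"ry":0,"rz":0,"gripper":-1},{"dx":0,"dy":0,"dz":0,"rx":0,"ry":0,"rz":0,"gripper":1},{"dx":0,"dy":0,"dz":0,"rx":0,"ry":0,"rz":0,"gripper":1},{"dx":0,"dy":0,"dz":0,"rx":0,"ry":0,"rz":0,"gripper":1},{"dx":0,"dy":0,"dz":0,"rx":0,"ry":0,"rz":0,"gripper":1},{"dx":0,"dy":0,"dz":0,"rx":0,"ry":0,"rz":0,"gripper":1},{"dx":0,"dy":0,"dz":0,"rx":0,"ry":0,"rz":0,"gripper":1},{"dx":0,"dy":0,"dz":-15,"rx":0,"ry":0,"rz":0,"gripper":1},{"dx":0,"dy":0,"dz":-35,"rx":0,"ry":0,"rz":0,"gripper":1},{"dx":0,"dy":0,"dz":-40,"rx":0,"ry":0,"rz":0,"gripper":1},{"dx":0,"dy":0,"dz":0,"rx":0,"ry":0,"rz":0,"gripper":1}]'

```text
time: 33.52
ee_pos: [480.6, 67.4, 149.9]
ee_rot: [0.747, 0.665, 0.002, 0.002]
contact_force: [-0.3, 0.6, -0.4]
width: 38.7
finger_force: 61.3
```

Run:
```python
from h import *
plan(566,295,145,90)
```

```text
rz -6.6 dx 227.6 dy 85.4 dz 4.9  (1 now [480.6  67.4 149.9] yaw 83.4)
```

Emit:
jog_arm --increments '[{"dx":0,"dy":0,"dz":0,"rx":0,"ry":0,"rz":-6.6,"gripper":1},{"dx":38,"dy":14.2,"dz":0,"rx":0,"ry":0,"rz":0,"gripper":1},{"dx":38,"dy":14.2,"dz":0,"rx":0,"ry":0,"rz":0,"gripper":1},{"dx":38,"dy":14.2,"dz":0,"rx":0,"ry":0,"rz":0,"gripper":1},{"dx":38,"dy":14.2,"dz":0,"rx":0,"ry":0,"rz":0,"gripper":1},{"dx":38,"dy":14.2,"dz":0,"rx":0,"ry":0,"rz":0,"gripper":1},{"dx":38,"dy":14.2,"dz":0,"rx":0,"ry":0,"rz":0,"gripper":1},{"dx":0,"dy":0,"dz":40,"rx":0,"ry":0,"rz":0,"gripper":1},{"dx":0,"dy":0,"dz":40,"rx":0,"ry":0,"rz":0,"gripper":1},{"dx":0,"dy":0,"dz":18,"rx":0,"ry":0,"rz":0,"gripper":1},{"dx":0,"dy":0,"dz":3,"rx":0,"ry":0,"rz":0,"gripper":1},{"dx":0,"dy":0,"dz":2,"rx":0,"ry":0,"rz":0,"gripper":1},{"dx":0,"dy":0,"dz":1,"rx":0,"ry":0,"rz":0,"gripper":1},{"dx":0,"dy":0,"dz":0,"rx":0,"ry":0,"rz":0,"gripper":1},{"dx":0,"dy":0,"dz":0,"rx":0,"ry":0,"rz":0,"gripper":1}]'

```text
time: 35.4
ee_pos: [564.0, 295.2, 45.1]
ee_rot: [0.707, 0.707, -0.0, 0.0]
contact_force: [-17.2, -9.8, 36.7]
width: 38.5
finger_force: 67.2
```

Emit:
jog_arm --increments '[{"dx":0,"dy":0,"dz":-1.2,"rx":0,"ry":0,"rz":0,"gripper":1},{"dx":0,"dy":0,"dz":0,"rx":0,"ry":0,"rz":0,"gripper":-0.3},{"dx":0,"dy":0,"dz":0,"rx":0,"ry":0,"rz":0,"gripper":-0.3},{"dx":0,"dy":0,"dz":0,"rx":0,"ry":0,"rz":0,"gripper":-0.3},{"dx":0,"dy":0,"dz":-30,"rx":0,"ry":0,"rz":0,"gripper":-0.3},{"dx":0,"dy":0,"dz":-40,"rx":0,"ry":0,"rz":0,"gripper":-1},{"dx":0,"dy":0,"dz":-40,"rx":0,"ry":0,"rz":0,"gripper":-1},{"dx":0,"dy":0,"dz":0,"rx":0,"ry":0,"rz":6.6,"gripper":-1},{"dx":0,"dy":0,"dz":0,"rx":0,"ry":0,"rz":0,"gripper":-1}]'

```text
time: 36.52
ee_pos: [564.3, 295.3, 153.7]
ee_rot: [0.746, 0.666, 0.0, 0.0]
contact_force: [0.2, 1.0, 0.2]
width: 85.2
finger_force: 0.0
```

Run:
```python
from h import *
im,C,o=cap("wrist","w15"); print(o["width"],o["time"]); mods(im,C,38)
plan(462.2,-80.7,56,83.4)
```

```text
85.22513160500111 36.525
green 3351 px [319. 248.] box c [565.  289.2] size [39.2 47.4] ang 0.0 [[545.0, 313.0], [545.0, 265.0], [585.0, 265.0], [585.0, 313.0]]
rz 0.2 dx -385.2 dy -58.0 dz 97.2  (1 now [564.1 295.2 153.2] yaw 83.6)
```

Emit:
jog_arm --increments '[{"dx":-42.8,"dy":-6.4,"dz":0,"rx":0,"ry":0,"rz":0.2,"gripper":-1},{"dx":-42.8,"dy":-6.5,"dz":0,"rx":0,"ry":0,"rz":0,"gripper":-1},{"dx":-42.8,"dy":-6.5,"dz":0,"rx":0,"ry":0,"rz":0,"gripper":-1},{"dx":-42.8,"dy":-6.5,"dz":0,"rx":0,"ry":0,"rz":0,"gripper":-1},{"dx":-42.8,"dy":-6.5,"dz":0,"rx":0,"ry":0,"rz":0,"gripper":-1},{"dx":-42.8,"dy":-6.5,"dz":0,"rx":0,"ry":0,"rz":0,"gripper":-1},{"dx":-42.8,"dy":-6.5,"dz":0,"rx":0,"ry":0,"rz":0,"gripper":-1},{"dx":-42.8,"dy":-6.5,"dz":0,"rx":0,"ry":0,"rz":0,"gripper":-1},{"dx":-42.8,"dy":-6.1,"dz":0,"rx":0,"ry":0,"rz":0,"gripper":-1},{"dx":0,"dy":0,"dz":40,"rx":0,"ry":0,"rz":0,"gripper":-1},{"dx":0,"dy":0,"dz":40,"rx":0,"ry":0,"rz":0,"gripper":-1},{"dx":0,"dy":0,"dz":17,"rx":0,"ry":0,"rz":0,"gripper":-1},{"dx":0,"dy":0,"dz":0,"rx":0,"ry":0,"rz":0,"gripper":1},{"dx":0,"dy":0,"dz":0,"rx":0,"ry":0,"rz":0,"gripper":1},{"dx":0,"dy":0,"dz":0,"rx":0,"ry":0,"rz":0,"gripper":1},{"dx":0,"dy":0,"dz":0,"rx":0,"ry":0,"rz":0,"gripper":1},{"dx":0,"dy":0,"dz":0,"rx":0,"ry":0,"rz":0,"gripper":1},{"dx":0,"dy":0,"dz":0,"rx":0,"ry":0,"rz":0,"gripper":1}]'

```text
time: 38.83
ee_pos: [461.7, -80.4, 57.5]
ee_rot: [0.748, 0.664, 0.0, 0.001]
contact_force: [-2.3, 1.3, 7.9]
width: 38.6
finger_force: 60.2
```

Emit:
jog_arm --increments '[{"dx":0,"dy":0,"dz":-15,"rx":0,"ry":0,"rz":0,"gripper":1},{"dx":0,"dy":0,"dz":-40,"rx":0,"ry":0,"rz":0,"gripper":1},{"dx":0,"dy":0,"dz":-45,"rx":0,"ry":0,"rz":0,"gripper":1},{"dx":0,"dy":0,"dz":0,"rx":0,"ry":0,"rz":-6.6,"gripper":1},{"dx":0,"dy":0,"dz":0,"rx":0,"ry":0,"rz":0,"gripper":1}]'

```text
time: 39.45
ee_pos: [461.4, -80.7, 157.8]
ee_rot: [0.709, 0.706, 0.0, 0.001]
contact_force: [0.0, -0.5, -1.1]
width: 38.5
finger_force: 61.1
```

Run:
```python
from h import *
plan(450,295,45,90); print(bot.observe()["width"])
```

```text
rz -0.2 dx 375.7 dy -11.4 dz 112.8  (1 now [461.4 -80.7 157.8] yaw 89.8)
38.47764955582318
```

Emit:
jog_arm --increments '[{"dx":41.8,"dy":-1.3,"dz":0,"rx":0,"ry":0,"rz":-0.2,"gripper":1},{"dx":41.8,"dy":-1.3,"dz":0,"rx":0,"ry":0,"rz":0,"gripper":1},{"dx":41.8,"dy":-1.3,"dz":0,"rx":0,"ry":0,"rz":0,"gripper":1},{"dx":41.8,"dy":-1.3,"dz":0,"rx":0,"ry":0,"rz":0,"gripper":1},{"dx":41.8,"dy":-1.3,"dz":0,"rx":0,"ry":0,"rz":0,"gripper":1},{"dx":41.8,"dy":-1.3,"dz":0,"rx":0,"ry":0,"rz":0,"gripper":1},{"dx":41.8,"dy":-1.3,"dz":0,"rx":0,"ry":0,"rz":0,"gripper":1},{"dx":41.8,"dy":-1.3,"dz":0,"rx":0,"ry":0,"rz":0,"gripper":1},{"dx":41.8,"dy":-1.3,"dz":0,"rx":0,"ry":0,"rz":0,"gripper":1},{"dx":0,"dy":0,"dz":40,"rx":0,"ry":0,"rz":0,"gripper":1},{"dx":0,"dy":0,"dz":40,"rx":0,"ry":0,"rz":0,"gripper":1},{"dx":0,"dy":0,"dz":25,"rx":0,"ry":0,"rz":0,"gripper":1},{"dx":0,"dy":0,"dz":3,"rx":0,"ry":0,"rz":0,"gripper":1},{"dx":0,"dy":0,"dz":2,"rx":0,"ry":0,"rz":0,"gripper":1},{"dx":0,"dy":0,"dz":1,"rx":0,"ry":0,"rz":0,"gripper":1},{"dx":0,"dy":0,"dz":0,"rx":0,"ry":0,"rz":0,"gripper":1},{"dx":0,"dy":0,"dz":0,"rx":0,"ry":0,"rz":0,"gripper":1}]'

```text
time: 41.58
ee_pos: [449.9, 295.9, 45.9]
ee_rot: [0.707, 0.707, 0.0, 0.0]
contact_force: [0.4, -0.1, -0.1]
width: 38.8
finger_force: 61.0
```

Not touching yet, so two small steps more, then release.

Emit:
jog_arm --increments '[{"dx":0,"dy":0,"dz":0.8,"rx":0,"ry":0,"rz":0,"gripper":1},{"dx":0,"dy":0,"dz":0,"rx":0,"ry":0,"rz":0,"gripper":1},{"dx":0,"dy":0,"dz":0,"rx":0,"ry":0,"rz":0,"gripper":-0.3},{"dx":0,"dy":0,"dz":0,"rx":0,"ry":0,"rz":0,"gripper":-0.3},{"dx":0,"dy":0,"dz":0,"rx":0,"ry":0,"rz":0,"gripper":-0.3},{"dx":0,"dy":0,"dz":-30,"rx":0,"ry":0,"rz":0,"gripper":-0.3},{"dx":0,"dy":0,"dz":-40,"rx":0,"ry":0,"rz":0,"gripper":-1},{"dx":0,"dy":0,"dz":-40,"rx":0,"ry":0,"rz":0,"gripper":-1},{"dx":0,"dy":25,"dz":-40,"rx":0,"ry":0,"rz":0,"gripper":-1},{"dx":0,"dy":25,"dz":0,"rx":0,"ry":0,"rz":0,"gripper":-1},{"dx":0,"dy":0,"dz":0,"rx":0,"ry":0,"rz":0,"gripper":-1},{"dx":0,"dy":0,"dz":0,"rx":0,"ry":0,"rz":0,"gripper":-1}]'

```text
time: 43.08
ee_pos: [498.9, 295.8, 194.2]
ee_rot: [0.707, 0.707, -0.0, -0.0]
contact_force: [-0.5, 0.3, 0.2]
width: 85.4
finger_force: 0.0
```

Run:
```python
from h import *
im,C,o=cap("wrist","w16"); print(o["ee_pos"],o["time"]); mods(im,C,38)
s,D,_=cap("scene","s2"); cv2.imwrite("pics/fin.png",np.vstack([im[:300],s[120:400]]))
```

```text
[498.89198956 295.83046018 194.24021223] 43.075
green 2781 px [388. 183.] box c [554.4 330.4] size [39.  46.8] ang 0.8 [[535.0, 354.0], [535.0, 307.0], [574.0, 307.0], [574.0, 354.0]]
green 2567 px [259. 232.] box c [450.5 289.7] size [47.2 39.8] ang 90.0 [[431.0, 266.0], [470.0, 266.0], [470.0, 313.0], [431.0, 313.0]]
```

View pics/fin.png

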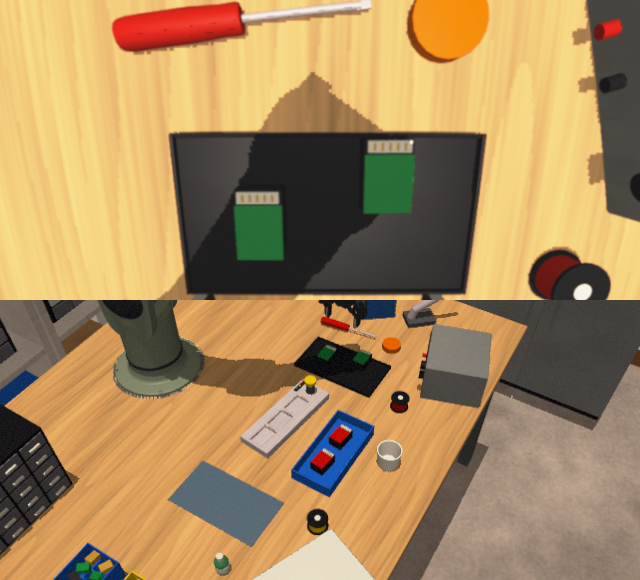

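B lies flat at (450,295), but A has been knocked about 4 cm, up against the tray's far wall. I'll pick it up and lay it back in the middle.

Emit:
jog_arm --increments '[{"dx":20.3,"dy":27.7,"dz":0,"rx":0,"ry":0,"rz":-0.6,"gripper":-1},{"dx":20.3,"dy":27.7,"dz":0,"rx":0,"ry":0,"rz":0,"gripper":-1},{"dx":0,"dy":0,"dz":45,"rx":0,"ry":0,"rz":0,"gripper":-1},{"dx":0,"dy":0,"dz":45,"rx":0,"ry":0,"rz":0,"gripper":-1},{"dx":0,"dy":0,"dz":40,"rx":0,"ry":0,"rz":0,"gripper":-1},{"dx":0,"dy":0,"dz":17,"rx":0,"ry":0,"rz":0,"gripper":-1},{"dx":0,"dy":0,"dz":0,"rx":0,"ry":0,"rz":0,"gripper":1},{"dx":0,"dy":0,"dz":0,"rx":0,"ry":0,"rz":0,"gripper":1},{"dx":0,"dy":0,"dz":0,"rx":0,"ry":0,"rz":0,"gripper":1},{"dx":0,"dy":0,"dz":0,"rx":0,"ry":0,"rz":0,"gripper":1},{"dx":0,"dy":0,"dz":0,"rx":0,"ry":0,"rz":0,"gripper":1},{"dx":0,"dy":0,"dz":0,"rx":0,"ry":0,"rz":0,"gripper":1},{"dx":0,"dy":0,"dz":-15,"rx":0,"ry":0,"rz":0,"gripper":1},{"dx":0,"dy":0,"dz":0,"rx":0,"ry":0,"rz":0,"gripper":1},{"dx":-20,"dy":5,"dz":0,"rx":0,"ry":0,"rz":0,"gripper":1},{"dx":-20,"dy":5,"dz":0,"rx":0,"ry":0,"rz":0,"gripper":1},{"dx":0,"dy":0,"dz":11,"rx":0,"ry":0,"rz":0,"gripper":1},{"dx":0,"dy":0,"dz":2,"rx":0,"ry":0,"rz":0,"gripper":1},{"dx":0,"dy":0,"dz":0,"rx":0,"ry":0,"rz":0,"gripper":1}]'

```text
time: 45.55
ee_pos: [565.6, 296.0, 49.7]
ee_rot: [0.704, 0.711, -0.0, 0.0]
contact_force: [1.2, -4.4, 6.6]
width: 38.5
finger_force: 61.5
```

Emit:
jog_arm --increments '[{"dx":0,"dy":0,"dz":0,"rx":0,"ry":0,"rz":0,"gripper":-0.3},{"dx":0,"dy":0,"dz":0,"rx":0,"ry":0,"rz":0,"gripper":-0.3},{"dx":0,"dy":0,"dz":0,"rx":0,"ry":0,"rz":0,"gripper":-0.3},{"dx":0,"dy":0,"dz":-30,"rx":0,"ry":0,"rz":0,"gripper":-0.3},{"dx":0,"dy":0,"dz":-40,"rx":0,"ry":0,"rz":0,"gripper":-1},{"dx":0,"dy":0,"dz":-40,"rx":0,"ry":0,"rz":0,"gripper":-1},{"dx":0,"dy":-25,"dz":-40,"rx":0,"ry":0,"rz":0,"gripper":-1},{"dx":0,"dy":-25,"dz":0,"rx":0,"ry":0,"rz":0,"gripper":-1},{"dx":0,"dy":0,"dz":0,"rx":0,"ry":0,"rz":0,"gripper":-1},{"dx":0,"dy":0,"dz":0,"rx":0,"ry":0,"rz":0,"gripper":-1}]'

```text
time: 46.8
ee_pos: [515.8, 296.2, 199.5]
ee_rot: [0.703, 0.711, -0.0, 0.0]
contact_force: [0.4, 0.8, 0.8]
width: 85.3
finger_force: 0.0
```

Run:
```python
from h import *
im,C,o=cap("wrist","w17"); print(o["ee_pos"],o["time"]); mods(im,C,38)
s,D,_=cap("side","sd2"); cv2.imwrite("pics/fin2.png",np.vstack([im[:300],s[180:420]]))
```

```text
[515.77084233 296.20122321 199.52358513] 46.8
green 2446 px [240. 230.] box c [450.7 289.8] size [39.9 48. ] ang 0.0 [[431.0, 314.0], [431.0, 266.0], [471.0, 266.0], [471.0, 314.0]]
green 2426 px [376. 232.] box c [565.2 289.6] size [39.6 47.1] ang 0.6 [[545.0, 313.0], [546.0, 266.0], [585.0, 266.0], [585.0, 313.0]]
```

View pics/fin2.png

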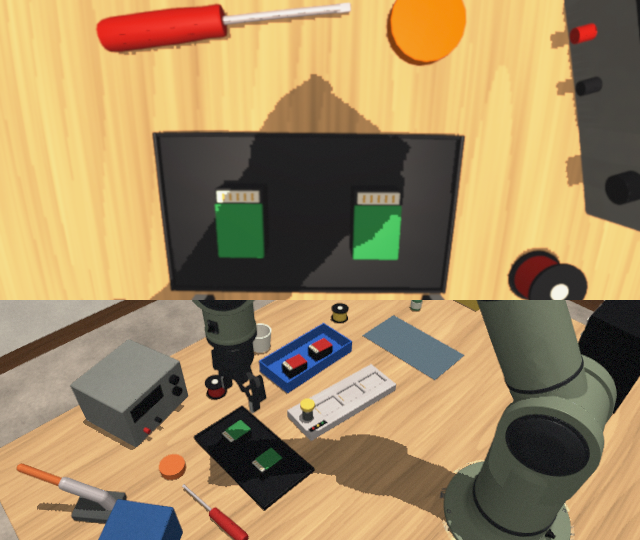

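Both modules lie flat and square on the tray floor, at (240,225) and (377,227). The dead ones are in the bin, the plunger is up, the bystanders are undisturbed and the gripper is clear.

```bash
python3 -c "
from plant import bot
print(bot.close_job())"
```

```text
the job is handed in; nothing more can be done
None
```

Job handed in at about 47 s, with no verdict shown: two dead modules went in the bin, both green modules were seated, the plunger was pressed to its stop for about a second, and both now lie flat in the tray (A had to be re-laid after it was knocked aside).

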